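# Fit the graphite electrode into the clip brackets of the electrolysis cell

## Task

Fit the graphite electrode plate that lies on the bench into the empty pair of slots of the electrolysis cell: upright, ears on top, both copper ears pushed down between the spring clips until they sit flat on the slot floors, then let go. Lying flat it can only be held by its side edges, so stand it on the wire drip rest and take it again by its top edge. Leave the other things on the bench where they are.

Things in the scene. Friction and masses are not known exactly. Their poses are not given: they have to be found in the camera images.
- electrode: T-shaped dark graphite plate, 10 mm thick, 90 mm tall, 0.12 kg, loose, starts flat. Body 62 mm wide, 76 mm tall; at its top end two copper-sheathed ears, 14 mm tall, flush with the top edge, 100 mm over both. Origin: mid height and width, on the broad face that lies down at the start. +x to the ear end, y along the ears, z through the thickness (up at the start). May be fitted either way round
- electrode_top (a point): middle of the electrode's top edge, mid-thickness: 45 mm along +x and 5 mm along +z from the electrode's origin
- electrode_seat (a point): on the electrode, mid-thickness, in the middle of the line of the ears' undersides: 31 mm along +x, 5 mm along +z from the origin
- ear_left (a point): mid-thickness on the underside of one ear, 44 mm along +y from electrode_seat
- ear_right (a point): mid-thickness on the underside of the other ear, 44 mm along -y from electrode_seat
- cell: fixed: off-white open tank 104 (x) x 96 (y) mm, long rims 77 mm up. On its +y and -y ends a black slotted bracket, top 108 mm up, inner faces 72 mm apart. Each has two top-open slots running along y: the pair at x = -22 mm holds a steel counter electrode (fixed, its middle cut down to 76 mm height); the pair at x = +22 mm (red terminals) is empty. Origin: centre of underside; z up; yaw varies
- slot (a point): mid-point between the empty slots at floor level, 92 mm up. Each slot: 18 mm wide (cell x), 16 mm deep; outer end walls 108 mm apart. In each, two bronze leaf clips, 7 mm apart at the narrowest, 17 mm at the mouth, centre the ear. Weight alone does not seat the plate: pressing it home takes some 4 to 10 N. Seated, electrode_seat coincides with this point, top edge 106 mm up
- drip_rest: fixed: steel tray 104 (x) x 92 (y) mm, 11 mm high, with a wire easel for one plate. The plate stands on the ledge, broad face against two wires (18 mm either side of the middle), leaning 25 degrees back from vertical, top towards the rest's +x. The wires end 53 mm up along the plate; above that its back is free. Origin: centre of underside; z up; yaw varies
- ledge (a point): where the middle of the bottom edge (mid-thickness) of a 10 mm plate leaning on the rest stands: 24.5 mm along the rest's -x, 18.1 mm above the bench. The ledge is 70 mm long in y and square to the leaning plate; its front lip, 10 mm high, flares outwards and leaves a 10 mm plate 4 to 6 mm of play, so that a plate can lean up to 31 degrees
- lab_timer: small white bench timer with coloured buttons, 60x66x18, loose; origin at the centre of its underside
- small_beaker: small empty clear beaker, 45 across, 55 high, loose; origin at the centre of its underside
- tape: roll of cream tape lying flat, 68 across, 19 high, loose; origin at the centre of its underside
- marker: white marker pen with black cap lying down, 135 long, 17 thick, loose; origin at the centre of its underside
- dish: clear shallow dish, 69 across, 17 high, loose; origin at the centre of its underside

How it is judged (in metres and radians):
At the end, for the whole second after the job is handed in: The electrode stands upright (within 4 degrees), ears up, in the empty slot pair: its middle within 5 mm of the middle of the slots, parallel to them within 4 degrees, the undersides of both ears within 2.5 mm of the slot floors; it is at rest (horizontal distance between electrode_seat and slot below 0.005 m and z of ear_left in the frame of cell between 0.088 and 0.0945 m and z of ear_right in the frame of cell between 0.088 and 0.0945 m and angle between electrode's own x axis and vertical below 0.07 rad and angle between the y axis of electrode and the y axis of cell, either way round below 0.07 rad and linear speed of electrode below 0.01 m/s and angular speed of electrode below 0.1 rad/s); the robot touches nothing.
It fails at once if a bystanding thing is pushed more than 40 mm away (distance of any of lab_timer, small_beaker, tape, marker, dish from where it was at the start of the episode above 0.04 m).
It also fails if it takes over 61 s, if anything falls off the work surface, if the arm or the gripper's body presses on something with over 40 N, if the wrist force passes 120 N, or if a joint passes its speed limit or range.

## Robot

A 7-joint arm with a two-finger parallel gripper is mounted at the origin on a cart in front of the work surface, level with it; the furniture and walls round the work are solid. World frame = base frame: x ahead of the robot, y to its left, z up, the work surface at z = 0. Lengths are in m, angles in degrees, forces in N, time in s.
With the tool pointing down it reaches from about 0.4 to 0.85 m from the base axis. Payload 4.4 kg.
Tool frame: the origin (TCP) lies on the centre line of the jaws, within the pads' length; the fingertips stand 11 mm ahead of it and the grasp point (between the pads) lies 8 mm behind it; z points along the fingers, x is the direction in which the jaws open and shut, and the axes are right-handed (so a half turn about z gives the same grasp; the last joint's range is limited). The gripper opens to 94 mm and grips with 3 to 60 N. Pads are 16 mm wide; open, the fingers measure 119 mm over their backs; the gripper's body (75 mm by 177 mm) begins 78 mm behind the grasp point.
Start: joints at [-69.66, 36.005, 2.206, 86.941, -1.547, 57.084, -1.146], TCP at [0.265, 0.593, 0.216] pointing down, gripper open.
Joint ranges: [-175.42, 175.42], [-21.48, 121.26], [-71.46, 75.88], [10.55, 141.38], [-63.04, 243.04], [13.31, 113.54], [-168.57, 168.57]. Speed limits (degrees/s): [147.25, 147.25, 180, 180, 180, 180, 180].

## Interface

Orientations are given as a 3x3 rotation matrix whose columns are the frame's x, y, z axes.
In Python, from station import * gives the robot as it stands.
- The arm moves only by the tool jog_arm, never from a script. Its argument "plan" is a list of rows, each an object of numbers: "tx", "ty", "tz": the shift along the tool's x, y, z in cm; "ax", "ay", "az": the turn, a rotation vector about the tool's x, y, z in degrees; "claw": the closure in counts, from 0 (fully open) to 255 (shut). In form: [{"tx": .., "ty": .., "tz": .., "ax": .., "ay": .., "az": .., "claw": ..}, ...]. A call has 1 to 10 rows; each row shifts and turns the commanded pose from where the row before left it, along the tool's axes as they then stand; what a row does not reach is not made up. A row lasts 1/10 s, in which the tool goes at most 50 mm and 8.59 degrees, less where a joint would pass 70% of its speed; a pose out of reach is approached as far as the arm can. A call is refused whole if a number of a shift passes 5 or a number of a turn 8.59, either way. A call with a gripper value outside its range is refused whole. The fingers move at their own pace and stop on an object; the grip force is fixed at half the most. Time passes only in rows, so rows that do not move let the fingers close. It gives the time, the measured TCP pose, the force and the opening at its end, in the units of the state.
- get_state(): the state, without advancing time (a new reading comes with each control period).
- capture(name): name is "side" or "top"; returns the picture (400x640x3 uint8, blue, green, red); there is no depth.
- camera_params(name): a dict with "camera_matrix" (3x3 intrinsics, pixels), "k1" (the pictures are not rectified: a ray, as slopes to the right and down, at radius r is drawn at 1 + k1 r^2 times it, then the intrinsics apply), "xyz" and "orientation" of the camera in the world. Camera axes: x right, y up, looking along -z (the intrinsics and any distortion apply to the point x, -y, -z); pixel columns grow to the right and rows downward; lengths in m; the calibration is good to about 2 mm. A picture is of the moment at which its call begins. camera_params takes no time and is no camera call.
- job_done(): hands the job in, once; it reports no verdict.
The state is a dict: "clock": time; "joint_positions": joint angles; "joint_vel": joint speeds; "effort": joint torques, N m; "ee_pos": TCP position; "ee_rot": TCP orientation; "contact_force": force on the tool from outside, world axes, zero at the start; "torque": the same for the moment, N m; "finger_gap": finger opening in m.
Only numpy, scipy, OpenCV 4.12 (cv2) and the standard library are available. Lean on these libraries where they do the work, as an engineer would, in place of code of your own. Each camera call takes 0.05 s, during which the arm holds its last target.

## Working session

There is one attempt and no reset: what is moved stays moved. The work goes in short steps, Python scripts to look and compute and a tool call to move; the robot and the scene stay as the last step left them, time stands still between calls to the robot, and variables do not carry over. Pictures are saved under pics/ and viewed, and the job is handed in when it is done.

Besides the shell and the picture viewer there is one more tool, called after "Call:" by a JSON object that holds its "method" and its "body", one argument or row to a line. jog_arm: Moves the arm, as the interface text tells. Its arguments: {"type":"object","properties":{"plan":{"type":"array"}},"required":["plan"]}

```bash
ls; mkdir -p pics; python3 - <<'E'
from station import *
import cv2
s=get_state(); print(s)
for n in("side","top"):
    p=camera_params(n);print(n,p)
    cv2.imwrite(f"pics/{n}0.png",capture(n))
E
```

```text
pics
{'clock': 0.0, 'joint_positions': array([-69.66009074,  36.05642351,   2.20342786,  86.99425658,
        -1.54504422,  57.08328599,  -1.14520226]), 'joint_vel': array([ 0.0254714 ,  0.07780757, -0.0660873 , -0.05780622,  0.05312834,
       -0.01331113,  0.06846349]), 'effort': array([-4.51516344e-04, -5.49720991e+01,  1.14348326e+00, -1.86632967e+01,
       -5.21938456e-02,  2.37957132e-02,  1.61754510e-04]), 'ee_pos': array([0.26525232, 0.59272775, 0.21559231]), 'ee_rot': array([[ 4.08471000e-01,  9.12771037e-01, -6.89720295e-04],
       [ 9.12769486e-01, -4.08471578e-01, -1.68412086e-03],
       [-1.81894788e-03,  5.83588937e-05, -9.99998344e-01]]), 'contact_force': array([ 0.36471678,  0.09551932, -0.28198383]), 'torque': array([ 0.02587341, -0.01555854,  0.00875439]), 'finger_gap': 0.0938690389788139}
side {'camera_matrix': array([[402.16498366,   0.        , 318.01392995],
       [  0.        , 402.16498366, 196.45166793],
       [  0.        ,   0.        ,   1.        ]]), 'k1': -0.004828220215739012, 'xyz': array([ 0.11013908, -0.56544821,  0.47762964]), 'orientation': array([[ 0.8594457 ,  0.24280596, -0.44988704],
       [-0.51055977,  0.36271127, -0.77959557],
       [-0.02611135,  0.89971429,  0.4356976 ]])}
top {'camera_matrix': array([[390.52257547,   0.        , 327.52344394],
       [  0.        , 390.52257547, 200.02892671],
       [  0.        ,   0.        ,   1.        ]]), 'k1': -0.09396914850360906, 'xyz': array([0.41045539, 0.16251103, 1.17949687]), 'orientation': array([[ 0.00725753,  0.99003292, -0.14064905],
       [-0.99989772,  0.0054514 , -0.01322242],
       [-0.0123239 ,  0.14073063,  0.98997122]])}
```

View pics/side0.png

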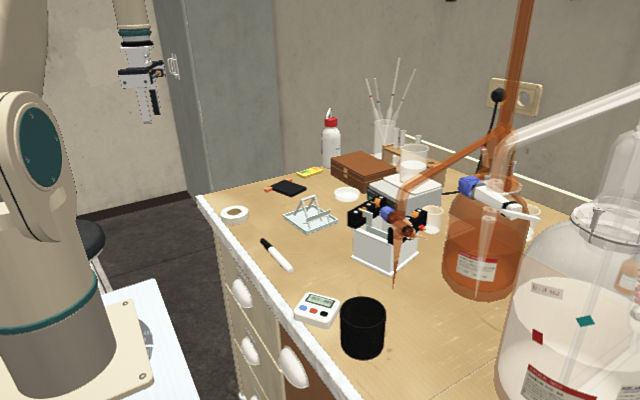

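View pics/top0.png

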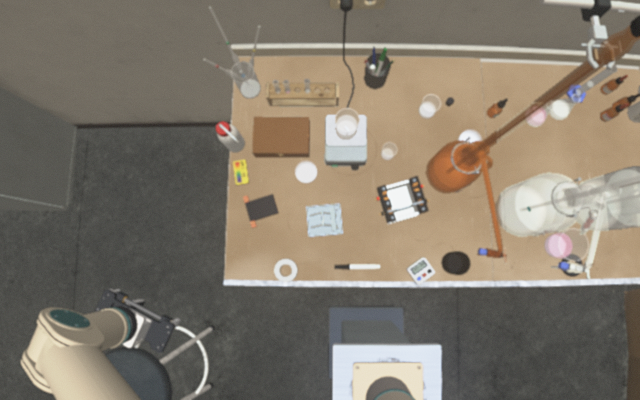

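Top view: electrode at ~(261,208) with its orange ears on the left (247,199),(252,222). Drip rest at ~(325,220), cell at ~(403,200). I'll enlarge these.

```bash
cat > h.py <<'E'
import numpy as np, cv2
from station import *
from scipy.spatial.transform import Rotation as Ro
def ray(n,u,v):
    p=camera_params(n);K=p["camera_matrix"];k=p["k1"]
    d=np.array([(u-K[0,2])/K[0,0],(v-K[1,2])/K[1,1]]);s=d.copy()
    for _ in range(20): s=d/(1+k*(s@s))
    return p["xyz"],p["orientation"]@np.array([s[0],-s[1],-1.])
def onz(n,u,v,z):
    o,d=ray(n,u,v);return o+d*(z-o[2])/d[2]
def proj(n,P):
    p=camera_params(n);K=p["camera_matrix"]
    c=p["orientation"].T@(np.asarray(P)-p["xyz"]);s=np.array([c[0],-c[1]])/-c[2]
    s=s*(1+p["k1"]*(s@s));return K[:2,:2]@s+K[:2,2]
E
python3 - <<'E'
from h import *
t=cv2.imread("pics/top0.png");s=cv2.imread("pics/side0.png")
def z(i,x0,y0,x1,y1,f): return cv2.resize(i[y0:y1,x0:x1],None,fx=f,fy=f,interpolation=cv2.INTER_CUBIC)
cv2.imwrite("pics/z1.png",z(t,235,165,435,290,4))
cv2.imwrite("pics/z2.png",z(s,255,160,345,240,8))
cv2.imwrite("pics/z3.png",z(s,335,180,445,280,6)[:600])
for c in [(261,208),(325,220),(403,200)]: print(onz("top",*c,0.01))
E
```

```text
[0.55109663 0.37960576 0.01      ]
[0.51597017 0.18527279 0.01      ]
[ 0.57795753 -0.05046202  0.01      ]
```

View pics/z1.png

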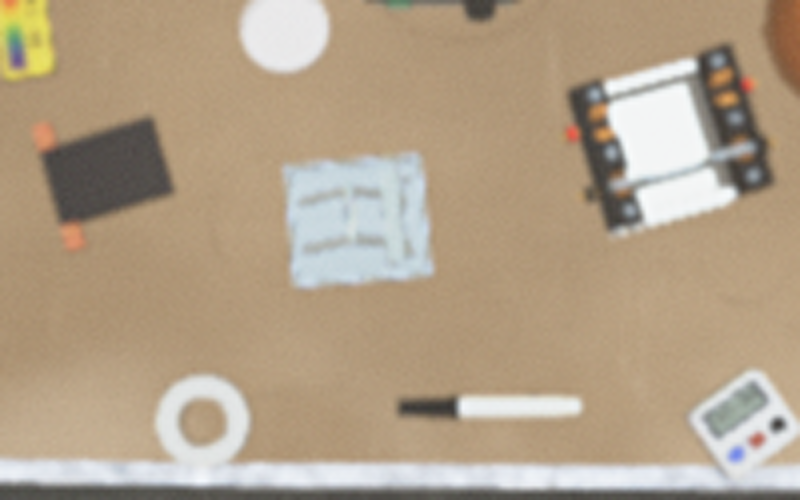

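View pics/z2.png

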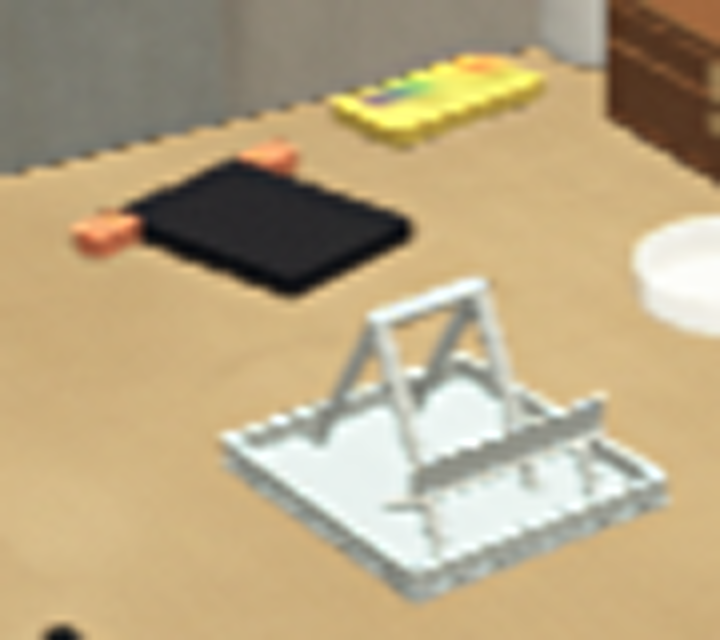

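View pics/z3.png

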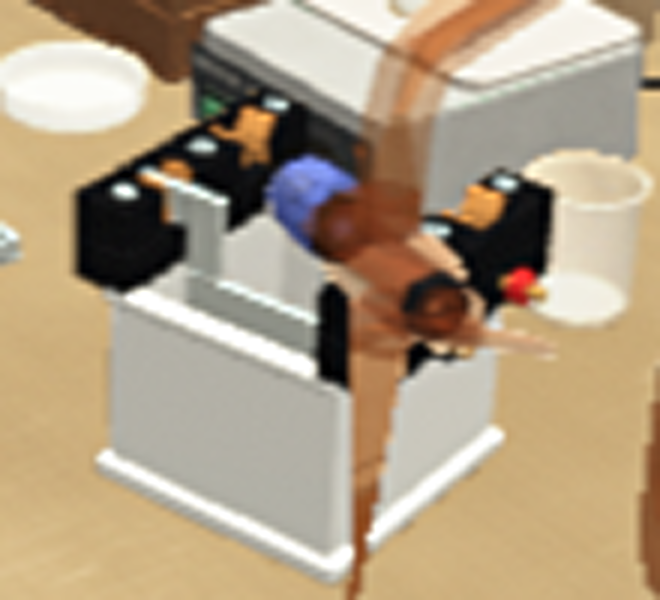

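```bash
python3 - <<'E'
from h import *
t=cv2.imread("pics/top0.png");s=cv2.imread("pics/side0.png")
def m(img,box,lo,hi,name,sub=None):
    x0,y0,x1,y1=box;h=cv2.cvtColor(img[y0:y1,x0:x1],cv2.COLOR_BGR2HSV)
    k=cv2.inRange(h,lo,hi);return k
def comps(n,img,box,lo,hi,z,amin=6):
    k=m(img,box,lo,hi,n)
    c,l,st,ce=cv2.connectedComponentsWithStats(k)
    for i in range(1,c):
        if st[i,4]>=amin:
            u,v=ce[i]+np.array(box[:2]);pts=np.argwhere(l==i)[:,::-1].astype(np.float32)
            r=cv2.minAreaRect(pts)
            print(n,"px",np.round((u,v),1),"A",st[i,4],"w",np.round(onz(n,u,v,z),4),"rect",np.round(r[1],1),round(r[2],1))
print("copper");
comps("top",t,(238,185,285,235),(0,110,120),(14,255,255),.01)
comps("side",s,(255,170,310,205),(0,110,120),(11,255,255),.005)
print("graphite")
comps("top",t,(238,185,285,235),(0,0,0),(180,255,110),.01)
comps("side",s,(255,170,310,205),(0,0,0),(180,255,70),.008)
# contour corners of graphite
for n,img,box,lo,hi,z in(("top",t,(238,185,285,235),(0,0,0),(180,255,110),.01),):
    k=m(img,box,lo,hi,n);c=max(cv2.findContours(k,0,1)[0],key=cv2.contourArea)
    b=cv2.boxPoints(cv2.minAreaRect(c))+np.array(box[:2]);W=np.array([onz(n,*p,z) for p in b]);print(np.round(W,4),np.linalg.norm(np.diff(W,axis=0),axis=1),W.mean(0))
E
```

```text
copper
top px [245.7 198.8] A 30 w [0.5789 0.4276 0.01  ] rect [6.3 4.4] 76.0
top px [253.  223.7] A 30 w [0.5031 0.4026 0.01  ] rect [6. 4.] 90.0
side px [289.5 179.9] A 8 w [0.5854 0.4242 0.005 ] rect [1.9 4.1] 71.6
side px [268.3 189.2] A 21 w [0.5052 0.3986 0.005 ] rect [3.4 8.1] 59.0
graphite
top px [261.3 207.5] A 545 w [0.5525 0.3786 0.01  ] rect [19.2 28.9] 72.5
side px [288. 188.] A 338 w [0.5526 0.3687 0.008 ] rect [32.4 13.6] 19.7
[[0.5666 0.4306 0.01  ]
 [0.5938 0.3469 0.01  ]
 [0.538  0.3279 0.01  ]
 [0.511  0.411  0.01  ]] [0.08802311 0.05897453 0.08739447] [0.55234852 0.37911549 0.01      ]
```

```bash
python3 - <<'E'
from h import *
t=cv2.imread("pics/top0.png");s=cv2.imread("pics/side0.png")
def rect(n,img,box,lo,hi,z,close=5):
    x0,y0,x1,y1=box;h=cv2.cvtColor(img[y0:y1,x0:x1],cv2.COLOR_BGR2HSV)
    k=cv2.morphologyEx(cv2.inRange(h,lo,hi),cv2.MORPH_CLOSE,np.ones((close,close)))
    c=max(cv2.findContours(k,0,1)[0],key=cv2.contourArea)
    r=cv2.minAreaRect(c);b=cv2.boxPoints(r)+np.array(box[:2])
    W=np.array([onz(n,*p,z) for p in b]);e=np.diff(W[:3],axis=0)
    print(n,np.round(b,1).tolist(),"len",np.linalg.norm(e,axis=1).round(4),"yaw",np.degrees(np.arctan2(e[:,1],e[:,0])).round(1),"c",W.mean(0).round(4))
    ap=cv2.approxPolyDP(c,3,True)[:,0]+np.array(box[:2]);print("  poly",ap.tolist(),[onz(n,*p.astype(float),z)[:2].round(4).tolist() for p in ap])
print("tray");rect("top",t,(295,195,355,245),(0,0,120),(180,60,255),.011)
rect("side",s,(270,190,345,240),(0,0,120),(180,50,255),.005)
print("brackets")
rect("top",t,(370,180,397,230),(0,0,0),(180,255,90),.108)
rect("top",t,(406,170,432,218),(0,0,0),(180,255,90),.108)
# side: ledge-rest corners
E
python3 - <<'E'
import cv2
t=cv2.imread("pics/top0.png")
c=cv2.resize(t[165:235,365:440],None,fx=8,fy=8,interpolation=cv2.INTER_CUBIC);cv2.imwrite("pics/z4.png",c)
E
```

```text
tray
top [[304.4, 204.8], [340.7, 201.6], [343.5, 234.4], [307.2, 237.6]] len [0.11   0.0993] yaw [ -84.7 -174.9] c [0.5173 0.1885 0.011 ]
  poly [[340, 203], [305, 206], [309, 237], [343, 233]] [[0.5676, 0.1404], [0.5579, 0.246], [0.4646, 0.2326], [0.4772, 0.1312]]
side [[281.0, 215.8], [311.2, 189.0], [339.4, 220.7], [309.3, 247.5]] len [0.1698 0.1983] yaw [ 34.2 -99.9] c [0.5251 0.1955 0.005 ]
  poly [[315, 195], [302, 198], [296, 210], [283, 214], [305, 234], [338, 222], [329, 209], [318, 207]] [[0.596, 0.2926], [0.5575, 0.296], [0.5116, 0.2437], [0.4746, 0.2427], [0.474, 0.1289], [0.5665, 0.1339], [0.5841, 0.2021], [0.5665, 0.227]]
brackets
top [[377.1, 187.9], [383.3, 186.0], [393.3, 219.4], [387.1, 221.3]] len [0.0183 0.0969] yaw [ -72.8 -164.1] c [0.5537 0.0171 0.108 ]
  poly [[380, 187], [388, 221], [389, 205], [382, 199]] [[0.6001, 0.0309], [0.5053, 0.0099], [0.5497, 0.0066], [0.5664, 0.0258]]
top [[408.2, 179.1], [417.5, 176.2], [428.1, 209.8], [418.8, 212.7]] len [0.0277 0.0983] yaw [ -72. -164.] c [ 0.58   -0.0753  0.108 ]
  poly [[415, 177], [410, 184], [415, 200], [424, 200], [423, 205], [417, 205], [421, 212], [426, 210], [419, 185], [418, 192], [412, 190]] [[0.6292, -0.0678], [0.6092, -0.0532], [0.5641, -0.0661], [0.5642, -0.0913], [0.5502, -0.0881], [0.5501, -0.0714], [0.5307, -0.082], [0.5363, -0.0962], [0.6065, -0.0784], [0.5867, -0.0751], [0.5922, -0.0584]]
```

View pics/z4.png

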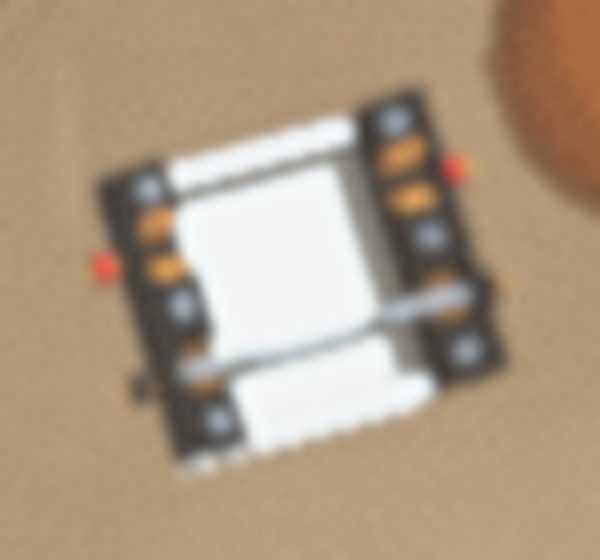

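```bash
python3 - <<'E'
from h import *
T=lambda x,y:((x+.5)/8-.5+365,(y+.5)/8-.5+165)
S=lambda x,y:((x+.5)/6-.5+335,(y+.5)/6-.5+180)
def tri(a,b):
    o1,d1=ray("top",*a);o2,d2=ray("side",*b);d1/=np.linalg.norm(d1);d2/=np.linalg.norm(d2)
    k=np.linalg.lstsq(np.c_[d1,-d2],o2-o1,rcond=None)[0];p,q=o1+k[0]*d1,o2+k[1]*d2
    return (p+q)/2,p-q
for a,b in [((219,420),(125,190)),((183,305),(203,145)),((149,188),(275,103)),((396,122),(505,183)),((431,238),(437,228))]:
    p,g=tri(T(*a),S(*b));print(p.round(4),"gap",g.round(4),"top@109",onz("top",*T(*a),.109).round(4)[:2],"side@109",onz("side",*S(*b),.109).round(4)[:2])
W=np.array([onz("top",*T(*a),.109)[:2] for a in[(149,188),(183,305),(219,420),(396,122),(431,238),(467,352)]])
l,r=W[:3],W[3:]
c=W.mean(0);ax=(l[0]-l[2]+r[0]-r[2]);ay=(l-r).sum(0)
print("c",c,"yaw",np.degrees(np.arctan2(ax[1],ax[0])),np.degrees(np.arctan2(-ay[0],ay[1])),np.linalg.norm(l[0]-l[2]),np.linalg.norm(ay)/3)
ax/=np.linalg.norm(ax);print("slot",c+.022*ax)
Z=.105;print("clips",np.mean([onz("top",*T(*a),Z) for a in[(157,222),(170,268),(402,152),(414,199)]],axis=0))
E
```

```text
[ 0.5173 -0.0017  0.1082] gap [-0.002   0.0012 -0.0004] top@109 [ 0.5161 -0.0009] side@109 [ 0.5176 -0.0032]
[0.5574 0.0101 0.1083] gap [-0.0024  0.0015 -0.0005] top@109 [0.556 0.011] side@109 [0.558  0.0086]
[0.5979 0.0216 0.1084] gap [-0.0015  0.001  -0.0004] top@109 [0.597  0.0222] side@109 [0.5982 0.0205]
[ 0.6221 -0.0656  0.1083] gap [-0.0018  0.0014 -0.0007] top@109 [ 0.621  -0.0647] side@109 [ 0.6224 -0.0669]
[ 0.5816 -0.0772  0.1091] gap [-0.0031  0.0023 -0.001 ] top@109 [ 0.58   -0.0759] side@109 [ 0.5839 -0.0775]
c [ 0.56838143 -0.03264738] yaw 15.841211472100426 15.440779791648211 0.0841172841654106 0.0900275225898039
slot [ 0.58954591 -0.02664199]
clips [ 0.59017417 -0.02620579  0.105     ]
```

```bash
python3 - <<'E'
from h import *
S=lambda x,y:((x+.5)/8-.5+255,(y+.5)/8-.5+160)
W=np.array([onz("side",*S(*p),.011)[:2] for p in[(225,438),(418,574),(665,480)]])
print(W, np.linalg.norm(np.diff(W,axis=0),axis=1),"c",(W[0]+W[2])/2)
d=W[0]-W[1];print(np.degrees(np.arctan2(d[1],d[0])))
# easel bar ends / wire tops in side; top of wires at 53mm up plate, back face
r=np.radians(95.3);x=np.array([np.cos(r),np.sin(r),0]);y=np.array([-np.sin(r),np.cos(r),0])
c=np.array([.518,.1875,0]);u=np.sin(np.radians(25))*x+np.array([0,0,np.cos(np.radians(25))]);n=np.cos(np.radians(25))*x-np.array([0,0,np.sin(np.radians(25))])
L=c-.0245*x+[0,0,.0181];print("ledge",L)
for k in(-1,1):
    for q in (0,.053):
        P=L+k*.018*y+q*u+.006*n; a=proj("side",P);print(P.round(4),((a-[255,160])*8).round(0),proj("top",P).round(1))
# ledge lip ends
for k in(-1,1):
    P=L+k*.035*y-.012*n+.010*u;print("lip",((proj("side",P)-[255,160])*8).round(0),((proj("top",P)-[235,165])*4).round(0))
print("electrode corners predicted in side z2")
c=np.array([.554,.377,.01]);r=np.radians(108);x=np.array([np.cos(r),np.sin(r),0]);y=np.array([-np.sin(r),np.cos(r),0])
for a,b in((-45,31),(-45,-31),(45,50),(45,-50),(31,50),(31,-50)): P=c+x*a/1e3+y*b/1e3;print((a,b),((proj("side",P)-[255,160])*8).round(0),((proj("top",P)-[235,165])*4).round(0))
E
```

```text
[[0.46857186 0.23138884]
 [0.47846643 0.12806453]
 [0.56655023 0.13521761]] [0.10379699 0.08837377] c [0.51756105 0.18330323]
95.47009116738876
ledge [0.52026308 0.16310474 0.0181    ]
[0.5377 0.1702 0.0156] [517. 442.] [330.1 212.6]
[0.5356 0.1925 0.0636] [469. 273.] [322.2 211.5]
[0.5018 0.1669 0.0156] [419. 478.] [331.1 224.6]
[0.4998 0.1892 0.0636] [369. 306.] [323.2 223.9]
lip [586. 391.] [394. 164.]
lip [392. 462.] [403. 258.]
electrode corners predicted in side z2
(-45, 31) [285. 274.] [176. 189.]
(-45, -31) [410. 214.] [153. 112.]
(45, 50) [ 66. 224.] [ 69. 249.]
(45, -50) [267. 135.] [ 33. 124.]
(31, 50) [ 92. 234.] [ 87. 243.]
(31, -50) [294. 145.] [ 51. 118.]
```

```bash
cat >> h.py <<'E'
def mat(yawx,tilt,Rpost=None):
    """tool down with tool x at world yaw (deg), then turned about tool x by tilt deg"""
    a=np.radians(yawx);x=np.array([np.cos(a),np.sin(a),0]);z=np.array([0,0,-1.]);R=np.c_[x,np.cross(z,x),z]
    return R@Ro.from_rotvec([tilt,0,0],degrees=True).as_matrix()
def plan(p1,R1,n=None,claw=0,p0=None,R0=None,dec=2,vmax=3.5,wmax=7):
    s=get_state();p0=s["ee_pos"] if p0 is None else p0;R0=s["ee_rot"] if R0 is None else R0
    rv=Ro.from_matrix(R0.T@R1).as_rotvec(degrees=True);dp=(np.asarray(p1)-p0)*100
    if n is None:n=int(max(np.ceil(np.linalg.norm(dp)/vmax),np.ceil(np.linalg.norm(rv)/wmax),1))
    print(f"n={n} dist {np.linalg.norm(dp):.2f}cm rot {np.round(rv,1)}")
    R=R0
    for i in range(n):
        t=R.T@dp/n;a=rv/n;R=R@Ro.from_rotvec(a,degrees=True).as_matrix()
        print("{"+",".join(f'"{k}":{round(float(v),dec)}' for k,v in zip(("tx","ty","tz","ax","ay","az"),(*t,*a)))+f',"claw":{claw}'+"}"+("," if i<n-1 else ""))
def st():
    s=get_state();R=s["ee_rot"];print("t%.2f"%s["clock"],"p",s["ee_pos"].round(4),"yawx %.1f"%np.degrees(np.arctan2(R[1,0],R[0,0])),"z",R[:,2].round(3),"x",R[:,0].round(3),"F",s["contact_force"].round(1),"M",s["torque"].round(2),"gap %.4f"%s["finger_gap"],"q",s["joint_positions"].round(0))
E
python3 - <<'E'
from h import *
plan([.5524,.3793,.12],mat(18,-30))
E
```

```text
n=11 dist 37.04cm rot [-28.2 -12.4  46.8]
{"tx":-0.7,"ty":3.18,"tz":0.87,"ax":-2.56,"ay":-1.13,"az":4.25,"claw":0},
{"tx":-0.45,"ty":3.18,"tz":1.02,"ax":-2.56,"ay":-1.13,"az":4.25,"claw":0},
{"tx":-0.19,"ty":3.15,"tz":1.17,"ax":-2.56,"ay":-1.13,"az":4.25,"claw":0},
{"tx":0.06,"ty":3.1,"tz":1.31,"ax":-2.56,"ay":-1.13,"az":4.25,"claw":0},
{"tx":0.32,"ty":3.02,"tz":1.45,"ax":-2.56,"ay":-1.13,"az":4.25,"claw":0},
{"tx":0.57,"ty":2.92,"tz":1.57,"ax":-2.56,"ay":-1.13,"az":4.25,"claw":0},
{"tx":0.81,"ty":2.8,"tz":1.69,"ax":-2.56,"ay":-1.13,"az":4.25,"claw":0},
{"tx":1.05,"ty":2.65,"tz":1.79,"ax":-2.56,"ay":-1.13,"az":4.25,"claw":0},
{"tx":1.28,"ty":2.48,"tz":1.88,"ax":-2.56,"ay":-1.13,"az":4.25,"claw":0},
{"tx":1.49,"ty":2.29,"tz":1.96,"ax":-2.56,"ay":-1.13,"az":4.25,"claw":0},
{"tx":1.7,"ty":2.09,"tz":2.03,"ax":-2.56,"ay":-1.13,"az":4.25,"claw":0}
```

Call:
{"method": "jog_arm", "body": {
  "plan": [
    {"tx": -0.7,"ty": 3.2,"tz": 0.9,"ax": -2.6,"ay": -1.1,"az": 4.3,"claw": 0},
    {"tx": -0.5,"ty": 3.2,"tz": 1.0,"ax": -2.6,"ay": -1.1,"az": 4.3,"claw": 0},
    {"tx": -0.2,"ty": 3.2,"tz": 1.2,"ax": -2.6,"ay": -1.1,"az": 4.3,"claw": 0},
    {"tx": 0.1,"ty": 3.1,"tz": 1.3,"ax": -2.6,"ay": -1.1,"az": 4.3,"claw": 0},
    {"tx": 0.3,"ty": 3.0,"tz": 1.4,"ax": -2.6,"ay": -1.1,"az": 4.3,"claw": 0},
    {"tx": 0.6,"ty": 2.9,"tz": 1.6,"ax": -2.6,"ay": -1.1,"az": 4.3,"claw": 0},
    {"tx": 0.8,"ty": 2.8,"tz": 1.7,"ax": -2.6,"ay": -1.1,"az": 4.3,"claw": 0},
    {"tx": 1.0,"ty": 2.7,"tz": 1.8,"ax": -2.6,"ay": -1.1,"az": 4.3,"claw": 0},
    {"tx": 1.3,"ty": 2.5,"tz": 1.9,"ax": -2.6,"ay": -1.1,"az": 4.3,"claw": 0},
    {"claw": 0}
  ]
}}

```text
validation failed for argument at $.pl...
```

```bash
python3 - <<'E'
from h import *
st();plan([.5524,.3793,.08],mat(18,-30))
E
```

```text
t0.10 p [0.2653 0.5928 0.2157] yawx 65.9 z [-0.001 -0.002 -1.   ] x [ 0.408  0.913 -0.002] F [ 0.3 -0.1  0.1] M [ 0.01  0.01 -0.02] gap 0.0941 q [-70.  36.   2.  87.  -2.  57.  -1.]
n=11 dist 38.27cm rot [-28.2 -12.4  46.8]
{"tx":-0.7,"ty":3.18,"tz":1.23,"ax":-2.56,"ay":-1.13,"az":4.25,"claw":0},
{"tx":-0.44,"ty":3.16,"tz":1.39,"ax":-2.56,"ay":-1.13,"az":4.25,"claw":0},
{"tx":-0.18,"ty":3.12,"tz":1.53,"ax":-2.56,"ay":-1.13,"az":4.25,"claw":0},
{"tx":0.08,"ty":3.05,"tz":1.67,"ax":-2.56,"ay":-1.13,"az":4.25,"claw":0},
{"tx":0.34,"ty":2.96,"tz":1.8,"ax":-2.56,"ay":-1.13,"az":4.25,"claw":0},
{"tx":0.59,"ty":2.84,"tz":1.92,"ax":-2.56,"ay":-1.13,"az":4.25,"claw":0},
{"tx":0.83,"ty":2.7,"tz":2.03,"ax":-2.56,"ay":-1.13,"az":4.25,"claw":0},
{"tx":1.07,"ty":2.53,"tz":2.13,"ax":-2.56,"ay":-1.13,"az":4.25,"claw":0},
{"tx":1.29,"ty":2.35,"tz":2.22,"ax":-2.56,"ay":-1.13,"az":4.25,"claw":0},
{"tx":1.51,"ty":2.14,"tz":2.29,"ax":-2.56,"ay":-1.13,"az":4.25,"claw":0},
{"tx":1.7,"ty":1.92,"tz":2.35,"ax":-2.56,"ay":-1.13,"az":4.25,"claw":0}
```

Call:
{"method": "jog_arm", "body": {
  "plan": [
    {"tx": -0.7,"ty": 3.2,"tz": 0.9,"ax": -2.6,"ay": -1.1,"az": 4.3,"claw": 0},
    {"tx": -0.5,"ty": 3.2,"tz": 1.0,"ax": -2.6,"ay": -1.1,"az": 4.3,"claw": 0},
    {"tx": -0.2,"ty": 3.2,"tz": 1.2,"ax": -2.6,"ay": -1.1,"az": 4.3,"claw": 0},
    {"tx": 0.1,"ty": 3.1,"tz": 1.3,"ax": -2.6,"ay": -1.1,"az": 4.3,"claw": 0},
    {"tx": 0.3,"ty": 3.0,"tz": 1.4,"ax": -2.6,"ay": -1.1,"az": 4.3,"claw": 0},
    {"tx": 0.6,"ty": 2.9,"tz": 1.6,"ax": -2.6,"ay": -1.1,"az": 4.3,"claw": 0},
    {"tx": 0.8,"ty": 2.8,"tz": 1.7,"ax": -2.6,"ay": -1.1,"az": 4.3,"claw": 0},
    {"tx": 1.0,"ty": 2.7,"tz": 1.8,"ax": -2.6,"ay": -1.1,"az": 4.3,"claw": 0},
    {"tx": 1.3,"ty": 2.5,"tz": 1.9,"ax": -2.6,"ay": -1.1,"az": 4.3,"claw": 0},
    {"tx": 0,"ty": 0,"tz": 0,"ax": 0,"ay": 0,"az": 0,"claw": 0}
  ]
}}

```text
clock: 1.1
ee_pos: [0.5035, 0.4127, 0.1367]
ee_rot: [[0.899, 0.405, 0.165], [0.437, -0.809, -0.394], [-0.026, 0.426, -0.904]]
contact_force: [0.3, 0.3, -0.2]
finger_gap: 0.094
```

```bash
python3 - <<'E'
from h import *
st();plan([.5524,.3793,.08],mat(18,-30))
E
```

```text
t1.10 p [0.5035 0.4127 0.1367] yawx 25.9 z [ 0.165 -0.394 -0.904] x [ 0.899  0.437 -0.026] F [ 0.3  0.3 -0.2] M [ 0.33  0.17 -0.01] gap 0.0940 q [-66.  50.  24.  82.   5.  62. -25.]
n=3 dist 8.20cm rot [-4.6 -2.4  7.7]
{"tx":1.03,"ty":0.76,"tz":2.42,"ax":-1.55,"ay":-0.79,"az":2.57,"claw":0},
{"tx":1.09,"ty":0.64,"tz":2.42,"ax":-1.55,"ay":-0.79,"az":2.57,"claw":0},
{"tx":1.15,"ty":0.53,"tz":2.42,"ax":-1.55,"ay":-0.79,"az":2.57,"claw":0}
```

Call:
{"method": "jog_arm", "body": {
  "plan": [
    {"tx": 1.0,"ty": 0.8,"tz": 2.4,"ax": -1.5,"ay": -0.8,"az": 2.6,"claw": 0},
    {"tx": 1.1,"ty": 0.6,"tz": 2.4,"ax": -1.5,"ay": -0.8,"az": 2.6,"claw": 0},
    {"tx": 1.1,"ty": 0.5,"tz": 2.4,"ax": -1.5,"ay": -0.8,"az": 2.5,"claw": 0},
    {"tx": 0,"ty": 0,"tz": 0,"ax": 0,"ay": 0,"az": 0,"claw": 0}
  ]
}}

```text
clock: 1.5
ee_pos: [0.5486, 0.3819, 0.0789]
ee_rot: [[0.95, 0.273, 0.151], [0.312, -0.825, -0.472], [-0.005, 0.495, -0.869]]
contact_force: [0.3, 0.2, -0.4]
finger_gap: 0.0942
```

```bash
python3 - <<'E'
from h import *
st();plan([.5524,.3793,.0155],mat(18,-30),vmax=2)
s=capture("side");cv2.imwrite("pics/s1.png",cv2.resize(s[110:230,220:380],None,fx=5,fy=5,interpolation=cv2.INTER_CUBIC))
E
```

```text
t1.50 p [0.5486 0.3819 0.0789] yawx 18.2 z [ 0.151 -0.472 -0.869] x [ 0.95   0.312 -0.005] F [ 0.3  0.2 -0.4] M [ 0.33  0.17 -0.05] gap 0.0942 q [-63.  58.  26.  78.   4.  62. -30.]
n=4 dist 6.36cm rot [-0.3  0.1  0.3]
{"tx":0.08,"ty":-0.71,"tz":1.42,"ax":-0.08,"ay":0.03,"az":0.08,"claw":0},
{"tx":0.08,"ty":-0.71,"tz":1.42,"ax":-0.08,"ay":0.03,"az":0.08,"claw":0},
{"tx":0.07,"ty":-0.71,"tz":1.42,"ax":-0.08,"ay":0.03,"az":0.08,"claw":0},
{"tx":0.07,"ty":-0.71,"tz":1.42,"ax":-0.08,"ay":0.03,"az":0.08,"claw":0}
```

View pics/s1.png

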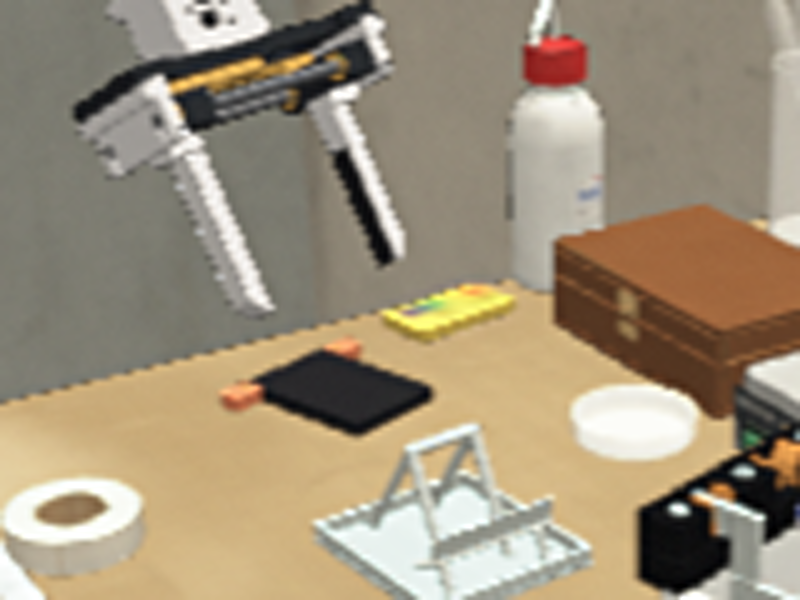

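The gripper is tilted correctly over the plate, with fingers straddling it, at (270,305) and (390,260) in the crop. Descend and close.

Call:
{"method": "jog_arm", "body": {
  "plan": [
    {"tx": 0.1,"ty": -0.7,"tz": 1.4,"ax": 0,"ay": 0,"az": 0,"claw": 0},
    {"tx": 0.1,"ty": -0.7,"tz": 1.4,"ax": 0,"ay": 0,"az": 0,"claw": 0},
    {"tx": 0.1,"ty": -0.7,"tz": 1.4,"ax": 0,"ay": 0,"az": 0,"claw": 0},
    {"tx": 0,"ty": -0.7,"tz": 1.4,"ax": 0,"ay": 0,"az": 0,"claw": 0},
    {"tx": 0,"ty": 0,"tz": 0,"ax": 0,"ay": 0,"az": 0,"claw": 0}
  ]
}}

```text
clock: 2.05
ee_pos: [0.5511, 0.3812, 0.0165]
ee_rot: [[0.949, 0.275, 0.151], [0.314, -0.825, -0.47], [-0.004, 0.494, -0.87]]
contact_force: [-0.2, -0.5, 0.8]
finger_gap: 0.0942
```

```bash
python3 - <<'E'
from h import *
st();plan([.5524,.3793,.0155],mat(18,-30),vmax=2)
E
```

```text
t2.05 p [0.5511 0.3812 0.0165] yawx 18.3 z [ 0.151 -0.47  -0.87 ] x [ 0.949  0.314 -0.004] F [-0.2 -0.5  0.8] M [ 0.39  0.2  -0.01] gap 0.0942 q [-63.  63.  25.  78.   4.  57. -31.]
n=1 dist 0.25cm rot [-0.4  0.1  0.4]
{"tx":0.07,"ty":0.14,"tz":0.19,"ax":-0.42,"ay":0.07,"az":0.39,"claw":0}
```

Call:
{"method": "jog_arm", "body": {
  "plan": [
    {"tx": 0.1,"ty": 0.1,"tz": 0.2,"ax": 0,"ay": 0,"az": 0,"claw": 0},
    {"tx": 0,"ty": 0,"tz": 0,"ax": 0,"ay": 0,"az": 0,"claw": 255},
    {"tx": 0,"ty": 0,"tz": 0,"ax": 0,"ay": 0,"az": 0,"claw": 255},
    {"tx": 0,"ty": 0,"tz": 0,"ax": 0,"ay": 0,"az": 0,"claw": 255},
    {"tx": 0,"ty": 0,"tz": 0,"ax": 0,"ay": 0,"az": 0,"claw": 255},
    {"tx": 0,"ty": 0,"tz": 0,"ax": 0,"ay": 0,"az": 0,"claw": 255},
    {"tx": 0,"ty": 0,"tz": 0,"ax": 0,"ay": 0,"az": 0,"claw": 255}
  ]
}}

```text
clock: 2.75
ee_pos: [0.5545, 0.381, 0.0186]
ee_rot: [[0.949, 0.273, 0.155], [0.314, -0.827, -0.467], [0.0, 0.492, -0.871]]
contact_force: [-0.2, 0.1, 0.9]
finger_gap: 0.0608
```

```bash
python3 - <<'E'
from h import *
st()
E
```

```text
t2.75 p [0.5545 0.381  0.0186] yawx 18.3 z [ 0.155 -0.467 -0.871] x [0.949 0.314 0.   ] F [-0.2  0.1  0.9] M [ 0.27  0.24 -0.05] gap 0.0608 q [-62.  63.  25.  78.   4.  57. -31.]
```

Call:
{"method": "jog_arm", "body": {
  "plan": [
    {"tx": 0,"ty": 0.5,"tz": -0.9,"ax": 0,"ay": 0,"az": 0,"claw": 255},
    {"tx": 0,"ty": 1,"tz": -1.7,"ax": 0,"ay": 0,"az": 0,"claw": 255},
    {"tx": 0,"ty": 1,"tz": -1.7,"ax": 0,"ay": 0,"az": 0,"claw": 255},
    {"tx": 0,"ty": 1,"tz": -1.7,"ax": 0,"ay": 0,"az": 0,"claw": 255},
    {"tx": 0,"ty": 0,"tz": 0,"ax": 0,"ay": 0,"az": 0,"claw": 255}
  ]
}}

```text
clock: 3.25
ee_pos: [0.5571, 0.3812, 0.0924]
ee_rot: [[0.949, 0.271, 0.159], [0.314, -0.829, -0.463], [0.007, 0.49, -0.872]]
contact_force: [0.3, -0.4, -0.2]
finger_gap: 0.0607
```

```bash
python3 - <<'E'
from h import *
st()
s=capture("side");cv2.imwrite("pics/s2.png",cv2.resize(s[90:210,220:380],None,fx=5,fy=5,interpolation=cv2.INTER_CUBIC))
s=capture("top");cv2.imwrite("pics/t2.png",cv2.resize(s[150:270,200:360],None,fx=5,fy=5,interpolation=cv2.INTER_CUBIC))
E
```

```text
t3.25 p [0.5571 0.3812 0.0924] yawx 18.3 z [ 0.159 -0.463 -0.872] x [0.949 0.314 0.007] F [ 0.3 -0.4 -0.2] M [0.48 0.24 0.04] gap 0.0607 q [-63.  57.  26.  77.   5.  62. -30.]
```

View pics/s2.png

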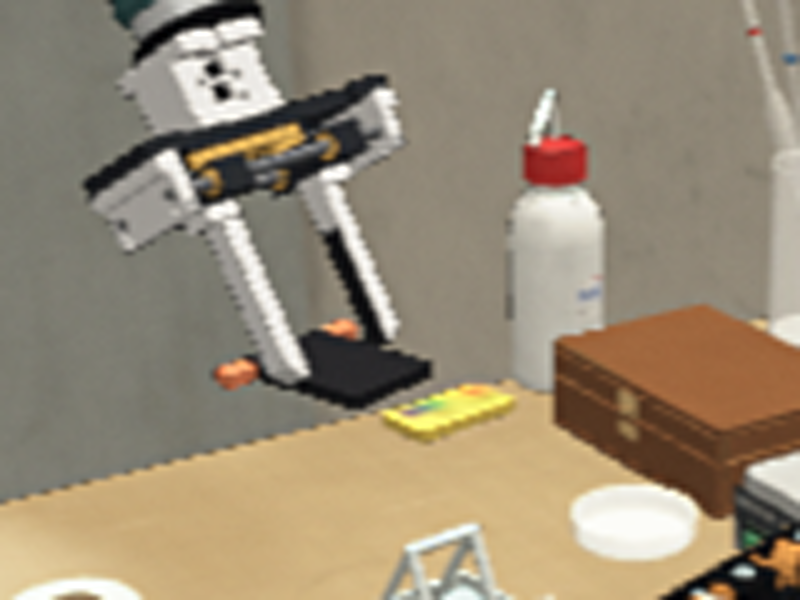

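View pics/t2.png

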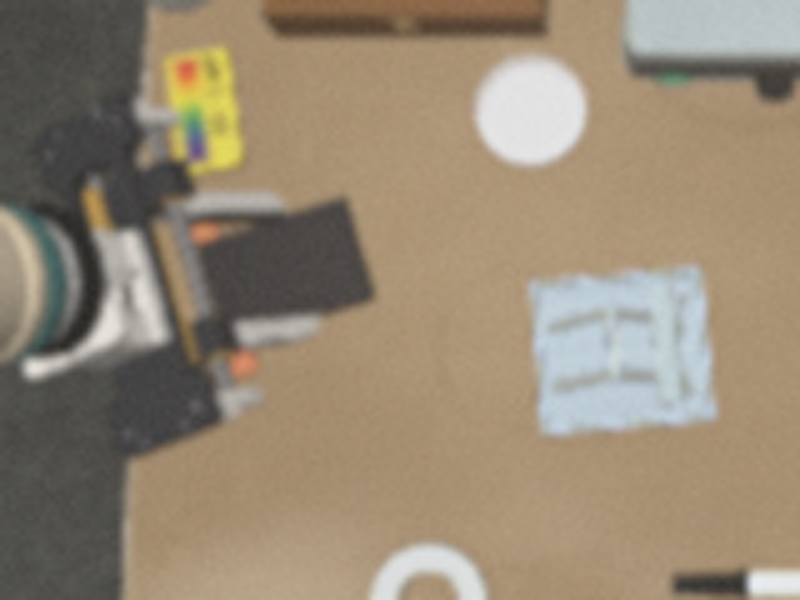

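```bash
cat >> h.py <<'E'
def tri(a,b):
    o1,d1=ray("top",*a);o2,d2=ray("side",*b);d1/=np.linalg.norm(d1);d2/=np.linalg.norm(d2)
    k=np.linalg.lstsq(np.c_[d1,-d2],o2-o1,rcond=None)[0];p,q=o1+k[0]*d1,o2+k[1]*d2
    return (p+q)/2,p-q
def cr(x,y,f,x0,y0): return ((x+.5)/f-.5+x0,(y+.5)/f-.5+y0)
E
python3 - <<'E'
from h import *
P=[]
for a,b in(((346,198),(431,366)),((374,298),(356,399)),((205,234),(342,328)),((243,362),(237,371))):
    p,g=tri(cr(*a,5,200,150),cr(*b,5,220,90));P.append(p);print(p.round(4),g.round(4))
P=np.array(P);B=P[:2].mean(0);E=P[2:].mean(0);d=E-B
print("bottom",B,"ears",E,"len",np.linalg.norm(d),"pitch",np.degrees(np.arctan2(d[2],np.hypot(d[0],d[1]))),"yaw",np.degrees(np.arctan2(d[1],d[0])), "widths",np.linalg.norm(P[0]-P[1]),np.linalg.norm(P[2]-P[3]))
s=get_state();R=s["ee_rot"]
print("bottom mid in tool",R.T@(B-s["ee_pos"]),"ears",R.T@(E-s["ee_pos"]))
E
```

```text
[0.5982 0.3449 0.0812] [-0.0027  0.0013 -0.0002]
[0.5417 0.327  0.0806] [-0.0045  0.0021 -0.0002]
[0.5799 0.4239 0.0831] [-0.009   0.0042 -0.0003]
[0.5053 0.4006 0.0809] [-0.006   0.0025  0.    ]
bottom [0.56996217 0.33597485 0.08087935] ears [0.54257497 0.41225684 0.08201886] len 0.0810573816494412 pitch 0.8054951968541121 yaw 109.74944270907321 widths 0.05935277729060644 0.07814068170478823
bottom mid in tool [0.00030376 0.03700288 0.02983875] ears [-0.00174848 -0.03302669 -0.01092823]
```

```bash
cat >> h.py <<'E'
L=np.array([.5198,.1616,.0181]);yr_=np.radians(95.4);XR=np.array([np.cos(yr_),np.sin(yr_),0]);YR=np.array([-np.sin(yr_),np.cos(yr_),0])
s25,c25=np.sin(np.radians(25)),np.cos(np.radians(25));U=s25*XR+[0,0,c25];N=c25*XR-np.array([0,0,s25])  # N: to the back
BT=np.array([0.,.0345,.0342])
def pr(tilt,du,dn): R=mat(5.4,tilt);return L+du*U+dn*N-R@BT,R
E
python3 - <<'E'
from h import *
p,R=pr(35.2,.05,-.02);print(p);plan(p+[0,0,.08],R)
E
```

```text
[0.51871942 0.17303131 0.11970103]
n=10 dist 23.80cm rot [64.3  0.6 13.6]
{"tx":-0.99,"ty":2.16,"tz":-0.06,"ax":6.43,"ay":0.06,"az":1.36,"claw":0},
{"tx":-0.94,"ty":2.16,"tz":-0.3,"ax":6.43,"ay":0.06,"az":1.36,"claw":0},
{"tx":-0.89,"ty":2.14,"tz":-0.54,"ax":6.43,"ay":0.06,"az":1.36,"claw":0},
{"tx":-0.84,"ty":2.08,"tz":-0.78,"ax":6.43,"ay":0.06,"az":1.36,"claw":0},
{"tx":-0.79,"ty":2.0,"tz":-1.01,"ax":6.43,"ay":0.06,"az":1.36,"claw":0},
{"tx":-0.74,"ty":1.9,"tz":-1.23,"ax":6.43,"ay":0.06,"az":1.36,"claw":0},
{"tx":-0.7,"ty":1.76,"tz":-1.44,"ax":6.43,"ay":0.06,"az":1.36,"claw":0},
{"tx":-0.66,"ty":1.61,"tz":-1.63,"ax":6.43,"ay":0.06,"az":1.36,"claw":0},
{"tx":-0.62,"ty":1.43,"tz":-1.8,"ax":6.43,"ay":0.06,"az":1.36,"claw":0},
{"tx":-0.58,"ty":1.23,"tz":-1.95,"ax":6.43,"ay":0.06,"az":1.36,"claw":0}
```

Call:
{"method": "jog_arm", "body": {
  "plan": [
    {"tx": -1.0,"ty": 2.2,"tz": -0.1,"ax": 6.4,"ay": 0,"az": 1.4,"claw": 255},
    {"tx": -0.9,"ty": 2.2,"tz": -0.3,"ax": 6.4,"ay": 0,"az": 1.4,"claw": 255},
    {"tx": -0.9,"ty": 2.1,"tz": -0.5,"ax": 6.4,"ay": 0,"az": 1.4,"claw": 255},
    {"tx": -0.8,"ty": 2.1,"tz": -0.8,"ax": 6.4,"ay": 0,"az": 1.4,"claw": 255},
    {"tx": -0.8,"ty": 2.0,"tz": -1.0,"ax": 6.4,"ay": 0,"az": 1.4,"claw": 255},
    {"tx": -0.7,"ty": 1.9,"tz": -1.2,"ax": 6.4,"ay": 0,"az": 1.4,"claw": 255},
    {"tx": -0.7,"ty": 1.8,"tz": -1.4,"ax": 6.4,"ay": 0,"az": 1.4,"claw": 255},
    {"tx": -0.7,"ty": 1.6,"tz": -1.6,"ax": 6.4,"ay": 0,"az": 1.4,"claw": 255},
    {"tx": -0.6,"ty": 1.4,"tz": -1.8,"ax": 6.4,"ay": 0,"az": 1.4,"claw": 255},
    {"tx": -0.6,"ty": 1.2,"tz": -2.0,"ax": 6.4,"ay": 0,"az": 1.4,"claw": 255}
  ]
}}

```text
clock: 4.35
ee_pos: [0.5186, 0.1718, 0.2001]
ee_rot: [[0.996, 0.065, -0.058], [0.086, -0.817, 0.571], [-0.01, -0.573, -0.819]]
contact_force: [0.8, 0.4, -1.6]
finger_gap: 0.0607
```

```bash
python3 - <<'E'
from h import *
st()
p,R=pr(35.2,.05,-.02);print(p);plan(p,R)
E
```

```text
t4.35 p [0.5186 0.1718 0.2001] yawx 5.0 z [-0.058  0.571 -0.819] x [ 0.996  0.086 -0.01 ] F [ 0.8  0.4 -1.6] M [-0.85  0.02  0.05] gap 0.0607 q [ 10.  34. -14. 109. -38.  48.  32.]
[0.51871942 0.17303131 0.11970103]
n=3 dist 8.04cm rot [ 0.2  0.2 -0.7]
{"tx":0.03,"ty":1.5,"tz":2.22,"ax":0.07,"ay":0.08,"az":-0.24,"claw":0},
{"tx":0.03,"ty":1.51,"tz":2.22,"ax":0.07,"ay":0.08,"az":-0.24,"claw":0},
{"tx":0.02,"ty":1.51,"tz":2.22,"ax":0.07,"ay":0.08,"az":-0.24,"claw":0}
```

Excellent tracking. On to hover, then look.

Call:
{"method": "jog_arm", "body": {
  "plan": [
    {"tx": 0,"ty": 1.5,"tz": 2.2,"ax": 0,"ay": 0,"az": 0,"claw": 255},
    {"tx": 0,"ty": 1.5,"tz": 2.2,"ax": 0,"ay": 0,"az": 0,"claw": 255},
    {"tx": 0,"ty": 1.5,"tz": 2.2,"ax": 0,"ay": 0,"az": 0,"claw": 255},
    {"tx": 0,"ty": 0,"tz": 0,"ax": 0,"ay": 0,"az": 0,"claw": 255}
  ]
}}

```text
clock: 4.75
ee_pos: [0.5154, 0.1728, 0.1165]
ee_rot: [[0.996, 0.061, -0.064], [0.087, -0.819, 0.567], [-0.018, -0.57, -0.821]]
contact_force: [-1.0, -0.3, -2.5]
finger_gap: 0.0604
```

```bash
python3 - <<'E'
from h import *
st()
s=capture("side");cv2.imwrite("pics/s3.png",cv2.resize(s[130:250,250:400],None,fx=5,fy=5,interpolation=cv2.INTER_CUBIC))
s=capture("top");cv2.imwrite("pics/t3.png",cv2.resize(s[160:260,270:390],None,fx=6,fy=6,interpolation=cv2.INTER_CUBIC))
E
```

```text
t4.75 p [0.5154 0.1728 0.1165] yawx 5.0 z [-0.064  0.567 -0.821] x [ 0.996  0.087 -0.018] F [-1.  -0.3 -2.5] M [-0.74  0.05  0.06] gap 0.0604 q [ 11.  42. -16. 112. -41.  38.  39.]
```

View pics/s3.png

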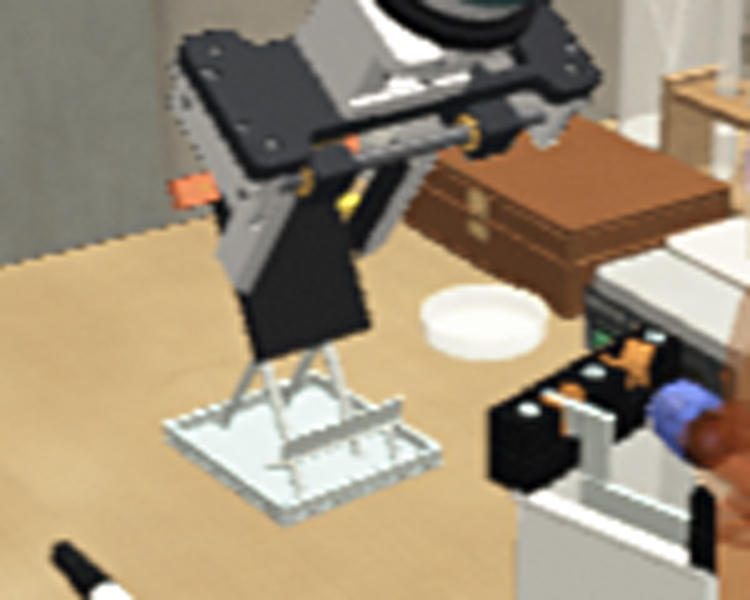

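View pics/t3.png

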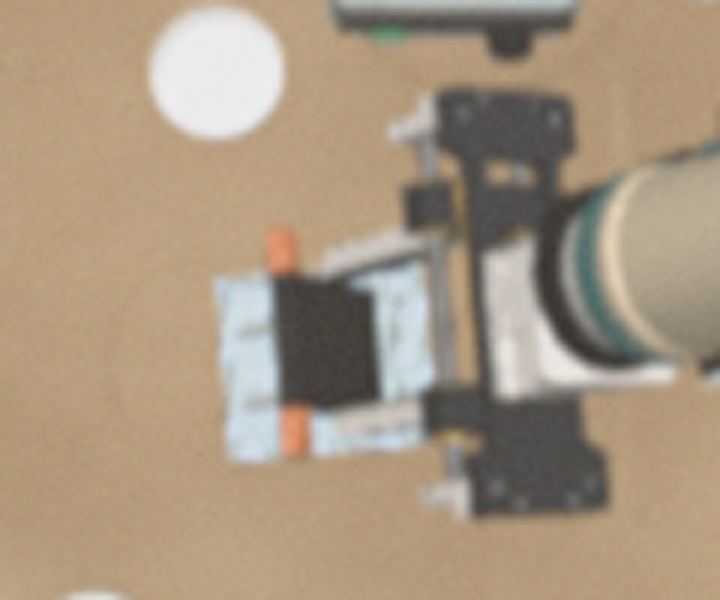

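```bash
python3 - <<'E'
from h import *
P=[]
for a,b in(((380,408),(262,359)),((374,283),(368,327)),((296,430),(195,190)),((283,250),(350,143))):
    p,g=tri(cr(*a,6,270,160),cr(*b,5,250,130));P.append(p);print(p.round(4),g.round(4))
P=np.array(P);B=P[:2].mean(0);E=P[2:].mean(0);d=E-B
print("bottom",B,"ears",E,"len",np.linalg.norm(d),"pitch",np.degrees(np.arctan2(d[2],np.hypot(d[0],d[1]))),"yaw",np.degrees(np.arctan2(d[1],d[0])))
e=P[1]-P[0];print("edge yaw",np.degrees(np.arctan2(e[1],e[0])),e);e=P[3]-P[2];print("ear yaw",np.degrees(np.arctan2(e[1],e[0])),e)
s=get_state();R=s["ee_rot"];p=s["ee_pos"]
Bm=B+.005*N;print("pred bottom",p+R@BT,"meas mid",Bm,"ledge-rel meas (u,n,y)",(Bm-L)@np.c_[U,N,YR],"pred",(p+R@BT-L)@np.c_[U,N,YR]);print("BT meas",R.T@(Bm-p))
E
```

```text
[0.4883 0.1618 0.07  ] [ 0.0015 -0.0007  0.0001]
[0.5476 0.1653 0.069 ] [ 0.0025 -0.0013  0.0003]
[0.4751 0.198  0.1434] [-0.0023  0.0011 -0.0001]
[0.557  0.2034 0.1464] [-0.0063  0.0034 -0.0007]
bottom [0.51796347 0.16352077 0.06949935] ears [0.51601931 0.20071912 0.14490001] len 0.0840996777416439 pitch 63.709899489365526 yaw 92.9918205812411
edge yaw 3.3665747054211237 [ 0.05926329  0.00348619 -0.00098651]
ear yaw 3.735281255770496 [0.0819383  0.00534938 0.00303836]
pred bottom [0.51761592 0.16504153 0.07188218] meas mid [0.51753702 0.1680322  0.06738626] ledge-rel meas (u,n,y) [ 0.04746482 -0.01483258  0.00164762] pred [ 0.05027807 -0.01943781  0.00185051]
BT meas [0.00024087 0.03461056 0.03959383]
```

```bash
python3 - <<'E'
from h import *
s=get_state();p,R=s["ee_pos"],s["ee_rot"]
for nm,v in(("U",U),("N",N),("YR",YR)): print(nm,"in tool per cm",(R.T@v).round(3))
plan(p-.033*U+.008*N-.0017*YR,R,vmax=1)
E
```

```text
U in tool per cm [-0.014 -0.864 -0.503]
N in tool per cm [-0.    -0.503  0.864]
YR in tool per cm [-1.     0.012  0.007]
n=4 dist 3.40cm rot [0. 0. 0.]
{"tx":0.05,"ty":0.61,"tz":0.59,"ax":0.0,"ay":0.0,"az":0.0,"claw":0},
{"tx":0.05,"ty":0.61,"tz":0.59,"ax":0.0,"ay":0.0,"az":0.0,"claw":0},
{"tx":0.05,"ty":0.61,"tz":0.59,"ax":0.0,"ay":0.0,"az":0.0,"claw":0},
{"tx":0.05,"ty":0.61,"tz":0.59,"ax":0.0,"ay":0.0,"az":0.0,"claw":0}
```

Call:
{"method": "jog_arm", "body": {
  "plan": [
    {"tx": 0.05,"ty": 0.6,"tz": 0.6,"ax": 0,"ay": 0,"az": -0.5,"claw": 255},
    {"tx": 0.05,"ty": 0.6,"tz": 0.6,"ax": 0,"ay": 0,"az": -0.5,"claw": 255},
    {"tx": 0.05,"ty": 0.6,"tz": 0.6,"ax": 0,"ay": 0,"az": 0,"claw": 255},
    {"tx": 0.05,"ty": 0.6,"tz": 0.6,"ax": 0,"ay": 0,"az": 0,"claw": 255},
    {"tx": 0,"ty": 0,"tz": 0,"ax": 0,"ay": 0,"az": 0,"claw": 255},
    {"tx": 0,"ty": 0,"tz": 0,"ax": 0,"ay": 0,"az": 0,"claw": 255}
  ]
}}

```text
clock: 5.45
ee_pos: [0.5203, 0.1681, 0.0863]
ee_rot: [[0.995, 0.083, -0.059], [0.102, -0.817, 0.567], [-0.001, -0.57, -0.821]]
contact_force: [0.2, 0.4, -1.4]
finger_gap: 0.0603
```

```bash
python3 - <<'E'
from h import *
st()
s=capture("side");cv2.imwrite("pics/s4.png",cv2.resize(s[150:250,265:365],None,fx=6,fy=6,interpolation=cv2.INTER_CUBIC))
s=capture("top");cv2.imwrite("pics/t4.png",cv2.resize(s[180:260,290:370],None,fx=7,fy=7,interpolation=cv2.INTER_CUBIC))
E
```

```text
t5.45 p [0.5203 0.1681 0.0863] yawx 5.9 z [-0.059  0.567 -0.821] x [ 0.995  0.102 -0.001] F [ 0.2  0.4 -1.4] M [-0.75 -0.05  0.04] gap 0.0603 q [ 12.  45. -17. 112. -42.  35.  42.]
```

View pics/s4.png

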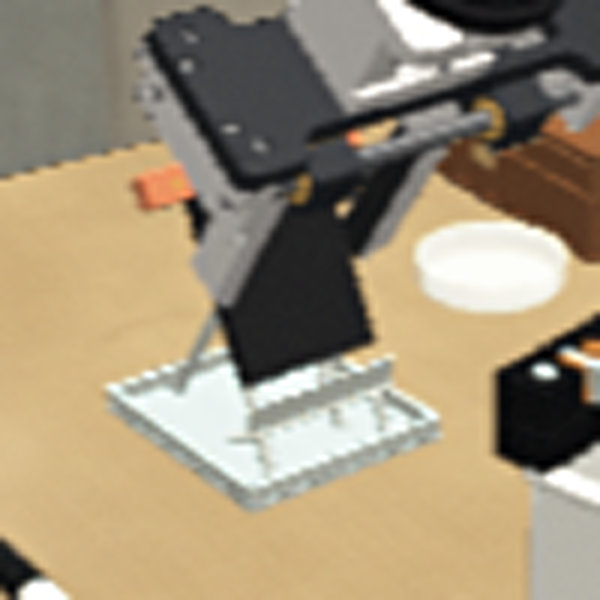

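View pics/t4.png

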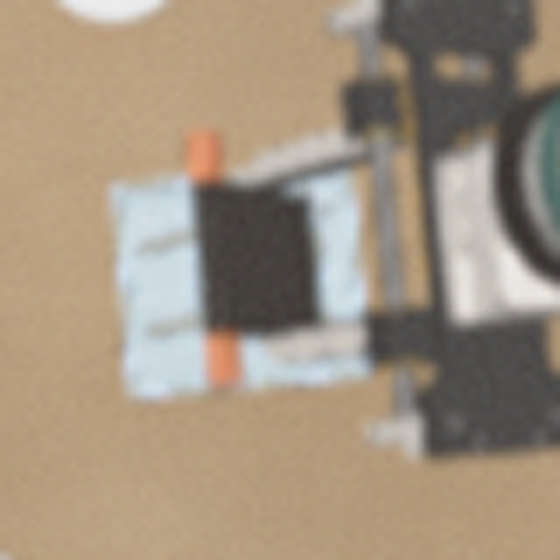

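Plate bottom edge at top-crop x≈316, just inside the lip; side shows it hovering just above the ledge. I'll feel for the wires.

Call:
{"method": "jog_arm", "body": {
  "plan": [
    {"tx": 0,"ty": -0.1,"tz": 0.2,"ax": 0,"ay": 0,"az": 0,"claw": 255},
    {"tx": 0,"ty": -0.1,"tz": 0.2,"ax": 0,"ay": 0,"az": 0,"claw": 255},
    {"tx": 0,"ty": 0,"tz": 0,"ax": 0,"ay": 0,"az": 0,"claw": 255},
    {"tx": 0,"ty": 0,"tz": 0,"ax": 0,"ay": 0,"az": 0,"claw": 255}
  ]
}}

```text
clock: 5.95
ee_pos: [0.5199, 0.1721, 0.0844]
ee_rot: [[0.995, 0.084, -0.059], [0.102, -0.817, 0.567], [-0.001, -0.57, -0.822]]
contact_force: [-0.2, -0.2, -1.4]
finger_gap: 0.0608
```

```bash
python3 - <<'E'
from h import *
st();s=get_state();print((s["ee_pos"]+s["ee_rot"]@BT-L)@np.c_[U,N,YR])
E
```

```text
t5.95 p [0.5199 0.1721 0.0844] yawx 5.9 z [-0.059  0.567 -0.822] x [ 0.995  0.102 -0.001] F [-0.2 -0.2 -1.4] M [-0.74 -0.05  0.01] gap 0.0608 q [ 12.  45. -17. 112. -42.  35.  42.]
[ 0.01747995 -0.00642889 -0.0011635 ]
```

Call:
{"method": "jog_arm", "body": {
  "plan": [
    {"tx": 0,"ty": -0.1,"tz": 0.2,"ax": 0,"ay": 0,"az": 0,"claw": 255},
    {"tx": 0,"ty": 0,"tz": 0,"ax": 0,"ay": 0,"az": 0,"claw": 255},
    {"tx": 0,"ty": 0,"tz": 0,"ax": 0,"ay": 0,"az": 0,"claw": 255}
  ]
}}

```text
clock: 6.25
ee_pos: [0.5197, 0.1739, 0.0833]
ee_rot: [[0.995, 0.084, -0.059], [0.102, -0.817, 0.567], [-0.001, -0.57, -0.822]]
contact_force: [0.8, -0.9, -1.5]
finger_gap: 0.0605
```

Call:
{"method": "jog_arm", "body": {
  "plan": [
    {"tx": 0,"ty": -0.1,"tz": 0.2,"ax": 0,"ay": 0,"az": 0,"claw": 255},
    {"tx": 0,"ty": 0,"tz": 0,"ax": 0,"ay": 0,"az": 0,"claw": 255},
    {"tx": 0,"ty": 0,"tz": 0,"ax": 0,"ay": 0,"az": 0,"claw": 255}
  ]
}}

```text
clock: 6.55
ee_pos: [0.5195, 0.1759, 0.0822]
ee_rot: [[0.995, 0.084, -0.059], [0.102, -0.817, 0.567], [-0.001, -0.57, -0.822]]
contact_force: [-0.2, 0.6, -1.5]
finger_gap: 0.0606
```

Call:
{"method": "jog_arm", "body": {
  "plan": [
    {"tx": 0,"ty": -0.1,"tz": 0.2,"ax": 0,"ay": 0,"az": 0,"claw": 255},
    {"tx": 0,"ty": 0,"tz": 0,"ax": 0,"ay": 0,"az": 0,"claw": 255},
    {"tx": 0,"ty": 0,"tz": 0,"ax": 0,"ay": 0,"az": 0,"claw": 255}
  ]
}}

```text
clock: 6.85
ee_pos: [0.5193, 0.1778, 0.0811]
ee_rot: [[0.995, 0.084, -0.059], [0.102, -0.817, 0.567], [-0.001, -0.57, -0.822]]
contact_force: [-0.4, -0.3, -0.9]
finger_gap: 0.0609
```

Call:
{"method": "jog_arm", "body": {
  "plan": [
    {"tx": 0,"ty": -0.1,"tz": 0.2,"ax": 0,"ay": 0,"az": 0,"claw": 255},
    {"tx": 0,"ty": 0,"tz": 0,"ax": 0,"ay": 0,"az": 0,"claw": 255},
    {"tx": 0,"ty": 0,"tz": 0,"ax": 0,"ay": 0,"az": 0,"claw": 255}
  ]
}}

```text
clock: 7.15
ee_pos: [0.5195, 0.179, 0.0804]
ee_rot: [[0.995, 0.083, -0.058], [0.101, -0.818, 0.567], [-0.0, -0.57, -0.822]]
contact_force: [-1.6, -3.6, 4.8]
finger_gap: 0.0608
```

```bash
python3 - <<'E'
from h import *
st();s=get_state();print((s["ee_pos"]+s["ee_rot"]@BT-L)@np.c_[U,N,YR])
s=capture("side");cv2.imwrite("pics/s5.png",cv2.resize(s[150:250,265:365],None,fx=6,fy=6,interpolation=cv2.INTER_CUBIC))
s=capture("top");cv2.imwrite("pics/t5.png",cv2.resize(s[180:260,290:370],None,fx=7,fy=7,interpolation=cv2.INTER_CUBIC))
E
```

```text
t7.15 p [0.5195 0.179  0.0804] yawx 5.8 z [-0.058  0.567 -0.822] x [ 0.995  0.101 -0.   ] F [-1.6 -3.6  4.8] M [-0.76  0.3   0.21] gap 0.0608 q [ 11.  46. -18. 112. -43.  34.  42.]
[ 0.01676069  0.00154141 -0.00143346]
```

View pics/s5.png

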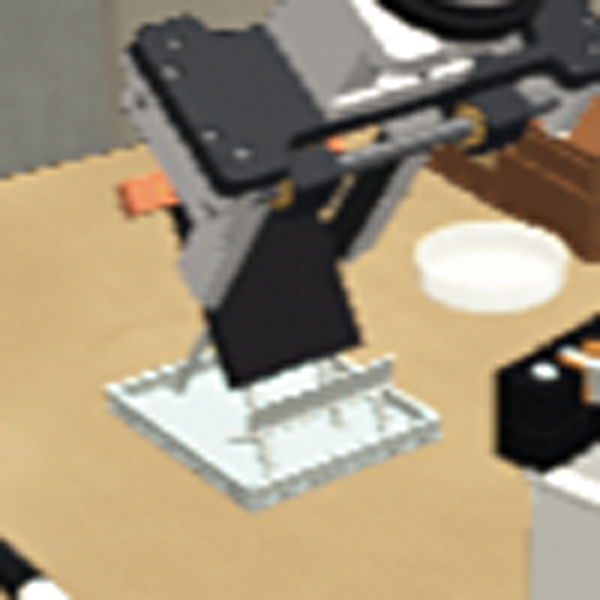

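View pics/t5.png

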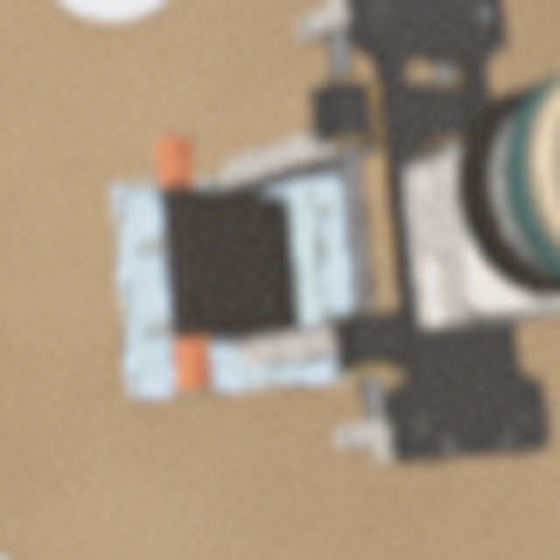

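Call:
{"method": "jog_arm", "body": {
  "plan": [
    {"tx": 0,"ty": 0.1,"tz": -0.2,"ax": 0,"ay": 0,"az": 0,"claw": 255},
    {"tx": 0,"ty": 0.3,"tz": 0.17,"ax": 0,"ay": 0,"az": 0,"claw": 255},
    {"tx": 0,"ty": 0.3,"tz": 0.17,"ax": 0,"ay": 0,"az": 0,"claw": 255},
    {"tx": 0,"ty": 0.3,"tz": 0.17,"ax": 0,"ay": 0,"az": 0,"claw": 255},
    {"tx": 0,"ty": 0,"tz": 0,"ax": 0,"ay": 0,"az": 0,"claw": 255},
    {"tx": 0,"ty": 0,"tz": 0,"ax": 0,"ay": 0,"az": 0,"claw": 255}
  ]
}}

```text
clock: 7.85
ee_pos: [0.5197, 0.1734, 0.0716]
ee_rot: [[0.995, 0.083, -0.059], [0.102, -0.817, 0.567], [-0.001, -0.57, -0.821]]
contact_force: [-0.2, -0.3, -0.5]
finger_gap: 0.0604
```

```bash
python3 - <<'E'
from h import *
st();s=get_state();print((s["ee_pos"]+s["ee_rot"]@BT-L)@np.c_[U,N,YR])
E
```

```text
t7.85 p [0.5197 0.1734 0.0716] yawx 5.9 z [-0.059  0.567 -0.821] x [ 0.995  0.102 -0.001] F [-0.2 -0.3 -0.5] M [-0.71 -0.05 -0.08] gap 0.0604 q [ 12.  47. -18. 112. -42.  33.  43.]
[ 0.00640117  0.00023337 -0.00097521]
```

Call:
{"method": "jog_arm", "body": {
  "plan": [
    {"tx": 0,"ty": 0.2,"tz": 0.1,"ax": 0,"ay": 0,"az": 0,"claw": 255},
    {"tx": 0,"ty": 0.2,"tz": 0.1,"ax": 0,"ay": 0,"az": 0,"claw": 255},
    {"tx": 0,"ty": 0,"tz": 0,"ax": 0,"ay": 0,"az": 0,"claw": 255},
    {"tx": 0,"ty": 0,"tz": 0,"ax": 0,"ay": 0,"az": 0,"claw": 255}
  ]
}}

```text
clock: 8.25
ee_pos: [0.52, 0.1711, 0.0679]
ee_rot: [[0.995, 0.083, -0.059], [0.102, -0.817, 0.567], [-0.001, -0.57, -0.822]]
contact_force: [0.3, -0.6, -2.3]
finger_gap: 0.0606
```

Call:
{"method": "jog_arm", "body": {
  "plan": [
    {"tx": 0,"ty": 0.2,"tz": 0.1,"ax": 0,"ay": 0,"az": 0,"claw": 255},
    {"tx": 0,"ty": 0,"tz": 0,"ax": 0,"ay": 0,"az": 0,"claw": 255},
    {"tx": 0,"ty": 0,"tz": 0,"ax": 0,"ay": 0,"az": 0,"claw": 255}
  ]
}}

```text
clock: 8.55
ee_pos: [0.5202, 0.1707, 0.0664]
ee_rot: [[0.995, 0.084, -0.059], [0.103, -0.817, 0.568], [-0.0, -0.571, -0.821]]
contact_force: [0.3, 0.9, 2.3]
finger_gap: 0.0606
```

```bash
python3 - <<'E'
from h import *
st();s=get_state();print((s["ee_pos"]+s["ee_rot"]@BT-L)@np.c_[U,N,YR])
E
```

```text
t8.55 p [0.5202 0.1707 0.0664] yawx 5.9 z [-0.059  0.568 -0.821] x [ 0.995  0.103 -0.   ] F [0.3 0.9 2.3] M [-0.14  0.01  0.01] gap 0.0606 q [ 12.  47. -18. 112. -42.  33.  44.]
[ 5.11601017e-04 -4.26428372e-05 -1.29397483e-03]
```

```bash
python3 - <<'E'
from h import *
s=capture("side");cv2.imwrite("pics/s6.png",cv2.resize(s[150:250,265:365],None,fx=6,fy=6,interpolation=cv2.INTER_CUBIC))
s=capture("top");cv2.imwrite("pics/t6.png",cv2.resize(s[180:260,290:370],None,fx=7,fy=7,interpolation=cv2.INTER_CUBIC))
E
```

```text
(no output)
```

View pics/s6.png

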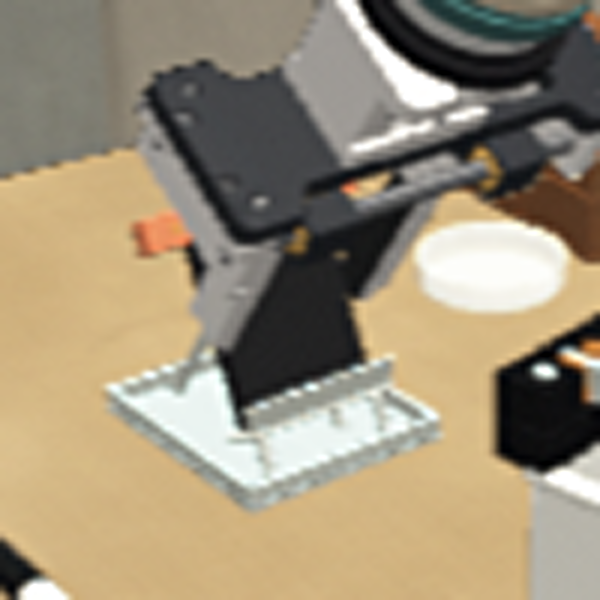

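View pics/t6.png

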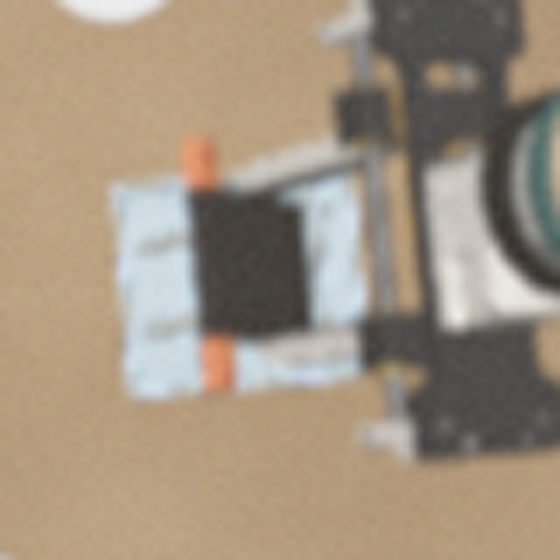

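```bash
python3 - <<'E'
from h import *
f=lambda P:((proj("side",P)-[265,150]+.5)*6-.5).round(0)
for k in(-1,1):
    print("plate corner front",f(L+k*.031*YR-.005*N+.01*U),f(L+k*.031*YR-.005*N),"lip",f(L+k*.035*YR-.012*N+.01*U),f(L+k*.035*YR-.0105*N))
E
```

```text
plate corner front [365. 361.] [372. 385.] lip [383. 357.] [387. 381.]
plate corner front [237. 408.] [244. 433.] lip [237. 411.] [243. 436.]
```

Call:
{"method": "jog_arm", "body": {
  "plan": [
    {"tx": 0,"ty": 0,"tz": 0,"ax": 0,"ay": 0,"az": 0,"claw": 120},
    {"tx": 0,"ty": 0,"tz": 0,"ax": 0,"ay": 0,"az": 0,"claw": 60},
    {"tx": 0,"ty": 0,"tz": 0,"ax": 0,"ay": 0,"az": 0,"claw": 0},
    {"tx": 0,"ty": 0,"tz": 0,"ax": 0,"ay": 0,"az": 0,"claw": 0},
    {"tx": 0,"ty": 0,"tz": 0,"ax": 0,"ay": 0,"az": 0,"claw": 0},
    {"tx": 0,"ty": 0,"tz": 0,"ax": 0,"ay": 0,"az": 0,"claw": 0}
  ]
}}

```text
clock: 9.25
ee_pos: [0.5201, 0.1699, 0.0658]
ee_rot: [[0.995, 0.083, -0.059], [0.102, -0.818, 0.567], [-0.001, -0.57, -0.822]]
contact_force: [0.6, -0.4, 0.1]
finger_gap: 0.0933
```

```bash
python3 - <<'E'
from h import *
st()
s=capture("side");cv2.imwrite("pics/s7.png",cv2.resize(s[150:250,265:365],None,fx=6,fy=6,interpolation=cv2.INTER_CUBIC))
E
```

```text
t9.25 p [0.5201 0.1699 0.0658] yawx 5.9 z [-0.059  0.567 -0.822] x [ 0.995  0.102 -0.001] F [ 0.6 -0.4  0.1] M [-0.6   0.02  0.01] gap 0.0933 q [ 12.  47. -18. 112. -42.  33.  44.]
```

View pics/s7.png

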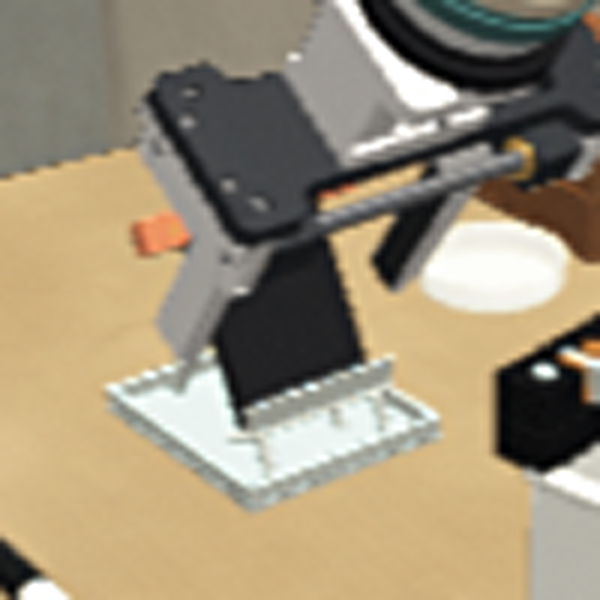

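Call:
{"method": "jog_arm", "body": {
  "plan": [
    {"tx": 0,"ty": 0,"tz": -1,"ax": 0,"ay": 0,"az": 0,"claw": 0},
    {"tx": 0,"ty": 0,"tz": -3,"ax": 0,"ay": 0,"az": 0,"claw": 0},
    {"tx": 0,"ty": 0,"tz": -4,"ax": 0,"ay": 0,"az": 0,"claw": 0},
    {"tx": 0,"ty": 0,"tz": -4,"ax": 0,"ay": 0,"az": 0,"claw": 0},
    {"tx": 0,"ty": 0,"tz": -4,"ax": 0,"ay": 0,"az": 0,"claw": 0},
    {"tx": 0,"ty": 0,"tz": -3,"ax": 0,"ay": 0,"az": 0,"claw": 0},
    {"tx": 0,"ty": 0,"tz": 0,"ax": 0,"ay": 0,"az": 0,"claw": 0}
  ]
}}

```text
clock: 10.0
ee_pos: [0.534, 0.0586, 0.2252]
ee_rot: [[0.995, 0.084, -0.05], [0.097, -0.82, 0.564], [0.006, -0.566, -0.824]]
contact_force: [1.0, -0.1, 0.6]
finger_gap: 0.0945
```

```bash
python3 - <<'E'
from h import *
st()
s=capture("side");cv2.imwrite("pics/side8.png",s);cv2.imwrite("pics/s8.png",cv2.resize(s[150:250,265:365],None,fx=6,fy=6,interpolation=cv2.INTER_CUBIC))
s=capture("top");cv2.imwrite("pics/top8.png",s);cv2.imwrite("pics/t8.png",cv2.resize(s[180:260,290:370],None,fx=7,fy=7,interpolation=cv2.INTER_CUBIC))
T=L+.09*U;Rt=np.c_[N,np.cross(-U,N),-U];plan(T+.10*U,Rt)
E
```

```text
t10.00 p [0.534  0.0586 0.2252] yawx 5.6 z [-0.05   0.564 -0.824] x [0.995 0.097 0.006] F [ 1.  -0.1  0.6] M [-0.53 -0.03 -0.02] gap 0.0945 q [ 19.  34. -10. 103. -33.  58.  37.]
n=15 dist 18.34cm rot [-46.5 -46.4 -80.6]
{"tx":-0.0,"ty":-0.87,"tz":0.86,"ax":-3.1,"ay":-3.1,"az":-5.37,"claw":0},
{"tx":0.12,"ty":-0.91,"tz":0.81,"ax":-3.1,"ay":-3.1,"az":-5.37,"claw":0},
{"tx":0.25,"ty":-0.93,"tz":0.75,"ax":-3.1,"ay":-3.1,"az":-5.37,"claw":0},
{"tx":0.38,"ty":-0.94,"tz":0.68,"ax":-3.1,"ay":-3.1,"az":-5.37,"claw":0},
{"tx":0.5,"ty":-0.93,"tz":0.61,"ax":-3.1,"ay":-3.1,"az":-5.37,"claw":0},
{"tx":0.62,"ty":-0.91,"tz":0.53,"ax":-3.1,"ay":-3.1,"az":-5.37,"claw":0},
{"tx":0.73,"ty":-0.88,"tz":0.44,"ax":-3.1,"ay":-3.1,"az":-5.37,"claw":0},
{"tx":0.83,"ty":-0.82,"tz":0.36,"ax":-3.1,"ay":-3.1,"az":-5.37,"claw":0},
{"tx":0.92,"ty":-0.76,"tz":0.26,"ax":-3.1,"ay":-3.1,"az":-5.37,"claw":0},
{"tx":1.0,"ty":-0.68,"tz":0.17,"ax":-3.1,"ay":-3.1,"az":-5.37,"claw":0},
{"tx":1.07,"ty":-0.59,"tz":0.08,"ax":-3.1,"ay":-3.1,"az":-5.37,"claw":0},
{"tx":1.12,"ty":-0.49,"tz":-0.0,"ax":-3.1,"ay":-3.1,"az":-5.37,"claw":0},
{"tx":1.16,"ty":-0.38,"tz":-0.09,"ax":-3.1,"ay":-3.1,"az":-5.37,"claw":0},
{"tx":1.18,"ty":-0.26,"tz":-0.17,"ax":-3.1,"ay":-3.1,"az":-5.37,"claw":0},
{"tx":1.19,"ty":-0.14,"tz":-0.25,"ax":-3.1,"ay":-3.1,"az":-5.37,"claw":0}
```

View pics/s8.png

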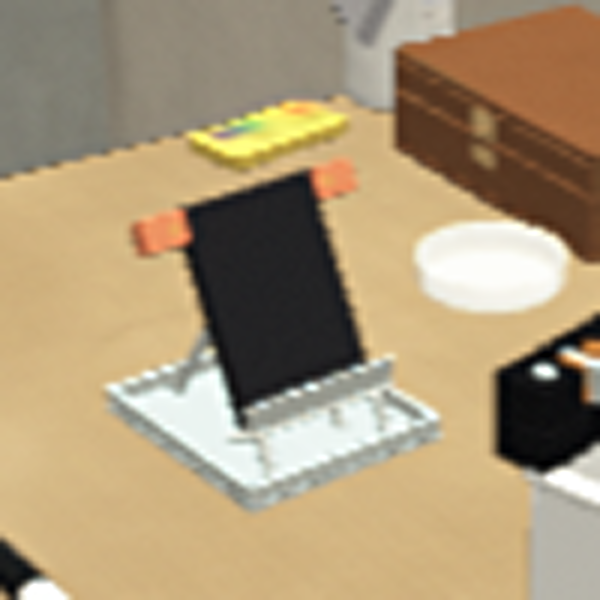

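View pics/t8.png

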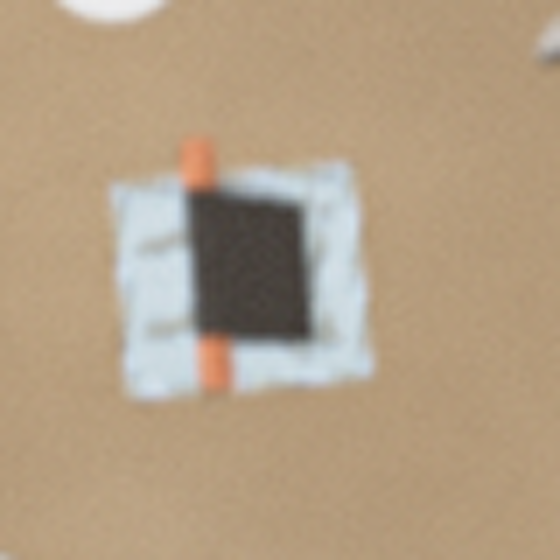

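```bash
python3 - <<'E'
from h import *
def cop(n,img,box,lo,hi,amin=8):
    x0,y0,x1,y1=box;h=cv2.cvtColor(img[y0:y1,x0:x1],cv2.COLOR_BGR2HSV);k=cv2.inRange(h,lo,hi)
    c,l,s_,ce=cv2.connectedComponentsWithStats(k);r=[(ce[i]+[x0,y0],s_[i,4]) for i in range(1,c) if s_[i,4]>=amin];return r
t=cv2.imread("pics/top8.png");s=cv2.imread("pics/side8.png")
a=cop("top",t,(300,190,340,245),(0,110,120),(14,255,255));b=cop("side",s,(280,170,330,200),(0,120,120),(11,255,255));print(a,b)
a=sorted([x[0] for x in a],key=lambda q:q[1]);b=sorted([x[0] for x in b],key=lambda q:q[1])
P=[]
for i,j in zip(a,b): p,g=tri(i,j);P.append(p);print("ear",p.round(4),g.round(4))
P=np.array(P);e=P[0]-P[1];print("ear span",np.linalg.norm(e),"yaw",np.degrees(np.arctan2(e[1],e[0])),"mid",P.mean(0))
M=L+.083*U-.0035*N;print("expected ear-centre front-ish",M)
Q=[]
for i,j in(((308,335),(243,422)),):
    p,g=tri(cr(*i,7,290,180),cr(*j,6,265,150));print("low corner",p,g)
d=(P.mean(0)-M)@np.c_[U,N,YR];print("diff u,n,y",d)
E
```

```text
[(array([317.93333333, 202.76666667]), np.int32(30)), (array([320.09090909, 231.22727273]), np.int32(22))] [(array([320.11111111, 179.51851852]), np.int32(27)), (array([291.46341463, 188.3902439 ]), np.int32(41))]
ear [0.5587 0.2031 0.0918] [-0.0033  0.0017 -0.0004]
ear [0.4783 0.1966 0.0916] [-0.0023  0.0011 -0.0001]
ear span 0.08066134561434593 yaw 4.6403786727114325 mid [0.51852023 0.19983031 0.0917019 ]
expected ear-centre front-ish [0.51679745 0.19336364 0.09480271]
low corner [0.49255226 0.15964325 0.02147281] [ 8.49623629e-04 -4.08703821e-04  6.16307236e-05]
diff u,n,y [-0.00015801  0.0069983  -0.0023237 ]
```

Call:
{"method": "jog_arm", "body": {
  "plan": [
    {"tx": 0,"ty": -0.9,"tz": 0.9,"ax": -3.1,"ay": -3.1,"az": -5.4,"claw": 0},
    {"tx": 0.1,"ty": -0.9,"tz": 0.8,"ax": -3.1,"ay": -3.1,"az": -5.4,"claw": 0},
    {"tx": 0.3,"ty": -0.9,"tz": 0.7,"ax": -3.1,"ay": -3.1,"az": -5.4,"claw": 0},
    {"tx": 0.4,"ty": -0.9,"tz": 0.7,"ax": -3.1,"ay": -3.1,"az": -5.4,"claw": 0},
    {"tx": 0.5,"ty": -0.9,"tz": 0.6,"ax": -3.1,"ay": -3.1,"az": -5.4,"claw": 0},
    {"tx": 0.6,"ty": -0.9,"tz": 0.5,"ax": -3.1,"ay": -3.1,"az": -5.4,"claw": 0},
    {"tx": 0.7,"ty": -0.9,"tz": 0.4,"ax": -3.1,"ay": -3.1,"az": -5.4,"claw": 0},
    {"tx": 0.8,"ty": -0.8,"tz": 0.4,"ax": -3.1,"ay": -3.1,"az": -5.4,"claw": 0},
    {"tx": 0.9,"ty": -0.8,"tz": 0.3,"ax": -3.1,"ay": -3.1,"az": -5.4,"claw": 0},
    {"tx": 1.0,"ty": -0.7,"tz": 0.2,"ax": -3.1,"ay": -3.1,"az": -5.4,"claw": 0}
  ]
}}

```text
clock: 11.1
ee_pos: [0.5165, 0.1824, 0.1988]
ee_rot: [[0.382, 0.906, -0.183], [0.904, -0.407, -0.128], [-0.19, -0.116, -0.975]]
contact_force: [-0.1, 0.1, 0.6]
finger_gap: 0.0938
```

```bash
cat >> h.py <<'E'
def lean(a):
    s,c=np.sin(np.radians(a)),np.cos(np.radians(a));u=s*XR+np.array([0,0,c]);n=c*XR-np.array([0,0,s]);return u,n,np.c_[n,np.cross(-u,n),-u]
TT=L+.09*U+.003*N-.0023*YR
E
python3 - <<'E'
from h import *
st();u,n,Rt=lean(26);plan(TT+.08*u,Rt)
E
```

```text
t11.10 p [0.5165 0.1824 0.1988] yawx 67.1 z [-0.183 -0.128 -0.975] x [ 0.382  0.904 -0.19 ] F [-0.1  0.1  0.6] M [ 0.11 -0.13  0.02] gap 0.0938 q [-18.  36. -10.  92.   8.  65.  35.]
n=5 dist 6.19cm rot [-15.6 -16.3 -26. ]
{"tx":1.09,"ty":-0.41,"tz":0.42,"ax":-3.13,"ay":-3.26,"az":-5.21,"claw":0},
{"tx":1.15,"ty":-0.33,"tz":0.34,"ax":-3.13,"ay":-3.26,"az":-5.21,"claw":0},
{"tx":1.19,"ty":-0.24,"tz":0.26,"ax":-3.13,"ay":-3.26,"az":-5.21,"claw":0},
{"tx":1.22,"ty":-0.14,"tz":0.18,"ax":-3.13,"ay":-3.26,"az":-5.21,"claw":0},
{"tx":1.23,"ty":-0.04,"tz":0.1,"ax":-3.13,"ay":-3.26,"az":-5.21,"claw":0}
```

Call:
{"method": "jog_arm", "body": {
  "plan": [
    {"tx": 1.1,"ty": -0.4,"tz": 0.4,"ax": -3.1,"ay": -3.3,"az": -5.2,"claw": 0},
    {"tx": 1.1,"ty": -0.3,"tz": 0.3,"ax": -3.1,"ay": -3.3,"az": -5.2,"claw": 0},
    {"tx": 1.2,"ty": -0.2,"tz": 0.3,"ax": -3.1,"ay": -3.3,"az": -5.2,"claw": 0},
    {"tx": 1.2,"ty": -0.1,"tz": 0.2,"ax": -3.1,"ay": -3.3,"az": -5.2,"claw": 0},
    {"tx": 1.2,"ty": 0,"tz": 0.1,"ax": -3.1,"ay": -3.3,"az": -5.2,"claw": 0},
    {"tx": 0,"ty": 0,"tz": 0,"ax": 0,"ay": 0,"az": 0,"claw": 0},
    {"tx": 0,"ty": 0,"tz": 0,"ax": 0,"ay": 0,"az": 0,"claw": 0}
  ]
}}

```text
clock: 11.8
ee_pos: [0.5171, 0.2348, 0.171]
ee_rot: [[-0.079, 0.996, 0.035], [0.895, 0.086, -0.438], [-0.439, -0.003, -0.898]]
contact_force: [0.2, -0.9, 0.1]
finger_gap: 0.0941
```

```bash
python3 - <<'E'
from h import *
st();u,n,Rt=lean(26);plan(TT-.011*u,Rt,vmax=2)
s=capture("side");cv2.imwrite("pics/s9.png",cv2.resize(s[110:240,250:380],None,fx=4.6,fy=4.6,interpolation=cv2.INTER_CUBIC))
s=capture("top");cv2.imwrite("pics/t9.png",cv2.resize(s[170:270,260:380],None,fx=6,fy=6,interpolation=cv2.INTER_CUBIC))
E
```

```text
t11.80 p [0.5171 0.2348 0.171 ] yawx 95.0 z [ 0.035 -0.438 -0.898] x [-0.079  0.895 -0.439] F [ 0.2 -0.9  0.1] M [0.42 0.02 0.  ] gap 0.0941 q [-35.  41.  -9.  93.  28.  67.  36.]
n=5 dist 9.05cm rot [-0.3  0.1 -0.3]
{"tx":0.06,"ty":-0.03,"tz":1.81,"ax":-0.07,"ay":0.01,"az":-0.07,"claw":0},
{"tx":0.05,"ty":-0.03,"tz":1.81,"ax":-0.07,"ay":0.01,"az":-0.07,"claw":0},
{"tx":0.05,"ty":-0.03,"tz":1.81,"ax":-0.07,"ay":0.01,"az":-0.07,"claw":0},
{"tx":0.05,"ty":-0.03,"tz":1.81,"ax":-0.07,"ay":0.01,"az":-0.07,"claw":0},
{"tx":0.05,"ty":-0.04,"tz":1.81,"ax":-0.07,"ay":0.01,"az":-0.07,"claw":0}
```

View pics/s9.png

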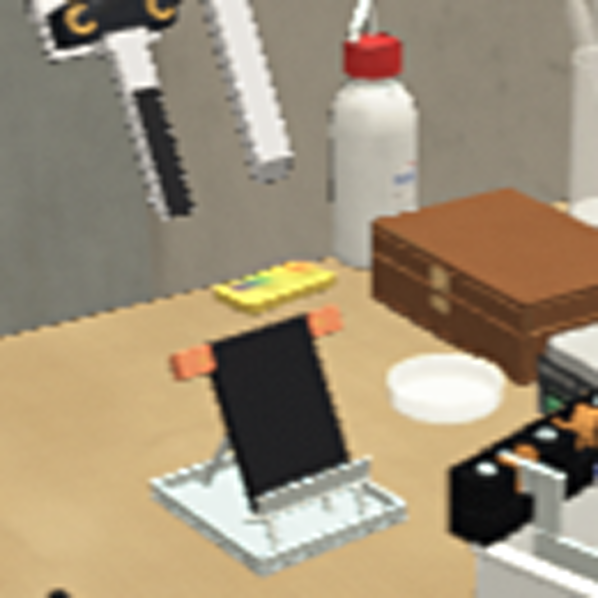

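View pics/t9.png

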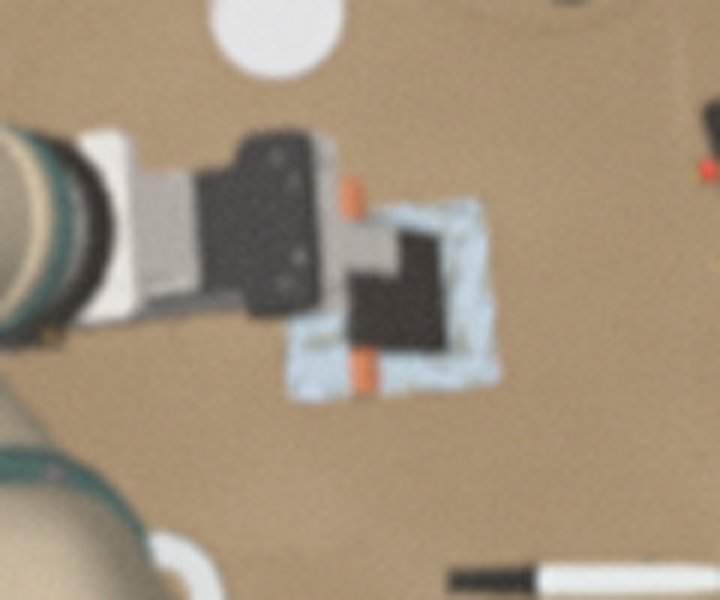

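Call:
{"method": "jog_arm", "body": {
  "plan": [
    {"tx": 0.1,"ty": 0,"tz": 1.8,"ax": 0,"ay": 0,"az": 0,"claw": 0},
    {"tx": 0,"ty": 0,"tz": 1.8,"ax": 0,"ay": 0,"az": 0,"claw": 0},
    {"tx": 0.1,"ty": 0,"tz": 1.8,"ax": 0,"ay": 0,"az": 0,"claw": 0},
    {"tx": 0.1,"ty": -0.1,"tz": 1.8,"ax": 0,"ay": 0,"az": 0,"claw": 0},
    {"tx": 0,"ty": -0.1,"tz": 0,"ax": 0,"ay": 0,"az": 0,"claw": 0},
    {"tx": 0,"ty": 0,"tz": 0,"ax": 0,"ay": 0,"az": 0,"claw": 0}
  ]
}}

```text
clock: 12.5
ee_pos: [0.5194, 0.2048, 0.1066]
ee_rot: [[-0.075, 0.997, 0.037], [0.896, 0.083, -0.437], [-0.439, 0.0, -0.899]]
contact_force: [0.1, 0.3, -0.6]
finger_gap: 0.094
```

```bash
python3 - <<'E'
from h import *
st();u,n,Rt=lean(26);plan(TT-.011*u,Rt,vmax=2)
s=capture("side");cv2.imwrite("pics/s10.png",cv2.resize(s[130:240,250:360],None,fx=5.4,fy=5.4,interpolation=cv2.INTER_CUBIC))
s=capture("top");cv2.imwrite("pics/t10.png",cv2.resize(s[170:260,270:370],None,fx=6,fy=6,interpolation=cv2.INTER_CUBIC))
E
```

```text
t12.50 p [0.5194 0.2048 0.1066] yawx 94.8 z [ 0.037 -0.437 -0.899] x [-0.075  0.896 -0.439] F [ 0.1  0.3 -0.6] M [0.45 0.04 0.08] gap 0.0940 q [-34.  44.  -7.  98.  31.  58.  33.]
n=1 dist 1.94cm rot [-0.3  0.  -0.6]
{"tx":0.15,"ty":-0.13,"tz":1.93,"ax":-0.26,"ay":0.02,"az":-0.57,"claw":0}
```

View pics/s10.png

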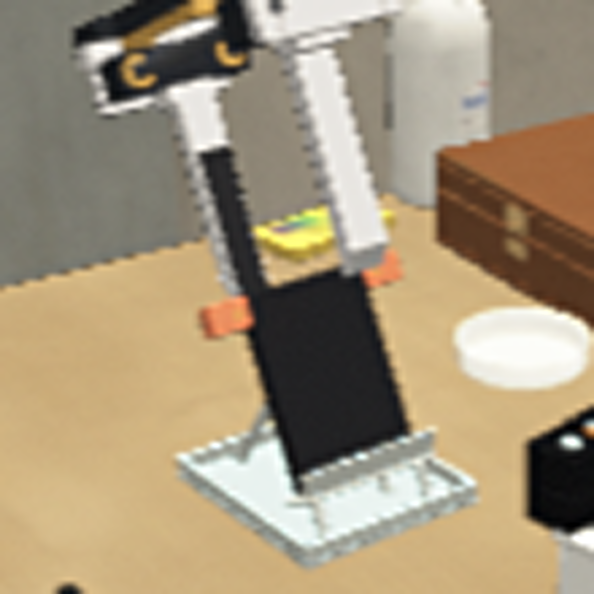

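View pics/t10.png

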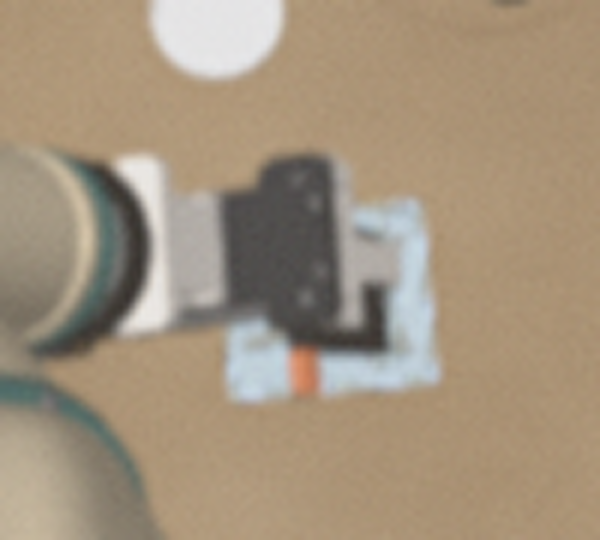

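Call:
{"method": "jog_arm", "body": {
  "plan": [
    {"tx": 0.1,"ty": -0.1,"tz": 1.0,"ax": 0,"ay": 0,"az": 0,"claw": 0},
    {"tx": 0,"ty": 0,"tz": 0.9,"ax": 0,"ay": 0,"az": 0,"claw": 0},
    {"tx": 0,"ty": 0,"tz": 0,"ax": 0,"ay": 0,"az": 0,"claw": 0},
    {"tx": 0,"ty": 0,"tz": 0,"ax": 0,"ay": 0,"az": 0,"claw": 100},
    {"tx": 0,"ty": 0,"tz": 0,"ax": 0,"ay": 0,"az": 0,"claw": 160},
    {"tx": 0,"ty": 0,"tz": 0,"ax": 0,"ay": 0,"az": 0,"claw": 160},
    {"tx": 0,"ty": 0,"tz": 0,"ax": 0,"ay": 0,"az": 0,"claw": 160}
  ]
}}

```text
clock: 13.3
ee_pos: [0.5185, 0.1987, 0.0886]
ee_rot: [[-0.078, 0.996, 0.038], [0.895, 0.086, -0.437], [-0.438, -0.0, -0.899]]
contact_force: [0.1, 1.0, 0.4]
finger_gap: 0.0657
```

```bash
python3 - <<'E'
from h import *
st();u,n,Rt=lean(26);plan(TT-.011*u,Rt,vmax=2)
s=capture("side");cv2.imwrite("pics/s11.png",cv2.resize(s[130:240,250:360],None,fx=5.4,fy=5.4,interpolation=cv2.INTER_CUBIC))
E
```

```text
t13.30 p [0.5185 0.1987 0.0886] yawx 95.0 z [ 0.038 -0.437 -0.899] x [-0.078  0.895 -0.438] F [0.1 1.  0.4] M [ 0.43  0.02 -0.03] gap 0.0657 q [-34.  45.  -7.  99.  32.  56.  33.]
n=1 dist 0.11cm rot [-0.2  0.  -0.4]
{"tx":-0.1,"ty":0.02,"tz":0.05,"ax":-0.19,"ay":0.0,"az":-0.4,"claw":0}
```

View pics/s11.png

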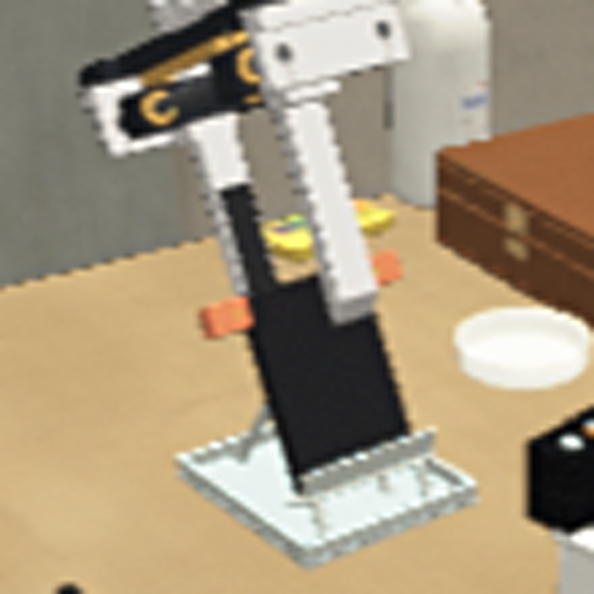

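Call:
{"method": "jog_arm", "body": {
  "plan": [
    {"tx": 0,"ty": 0,"tz": 0,"ax": 0,"ay": 0,"az": 0,"claw": 200},
    {"tx": 0,"ty": 0,"tz": 0,"ax": 0,"ay": 0,"az": 0,"claw": 200},
    {"tx": 0,"ty": 0,"tz": 0,"ax": 0,"ay": 0,"az": 0,"claw": 200},
    {"tx": 0,"ty": 0,"tz": 0,"ax": 0,"ay": 0,"az": 0,"claw": 200},
    {"tx": 0,"ty": 0,"tz": 0,"ax": 0,"ay": 0,"az": 0,"claw": 200},
    {"tx": 0,"ty": 0,"tz": 0,"ax": 0,"ay": 0,"az": 0,"claw": 200}
  ]
}}

```text
clock: 13.95
ee_pos: [0.5184, 0.1984, 0.0884]
ee_rot: [[-0.078, 0.996, 0.038], [0.895, 0.086, -0.437], [-0.439, -0.0, -0.899]]
contact_force: [0.3, 0.0, -0.5]
finger_gap: 0.0206
```

```bash
python3 - <<'E'
from h import *
st()
s=capture("side");cv2.imwrite("pics/s12.png",cv2.resize(s[150:230,270:340],None,fx=7,fy=7,interpolation=cv2.INTER_CUBIC))
E
```

```text
t13.95 p [0.5184 0.1984 0.0884] yawx 95.0 z [ 0.038 -0.437 -0.899] x [-0.078  0.895 -0.439] F [ 0.3  0.  -0.5] M [0.42 0.04 0.  ] gap 0.0206 q [-34.  46.  -7.  99.  32.  56.  33.]
```

View pics/s12.png

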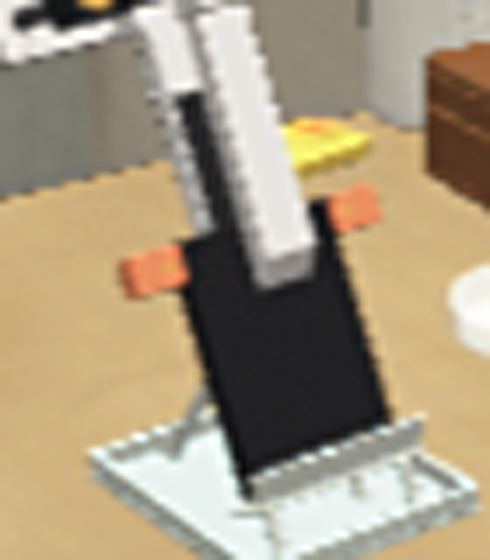

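Call:
{"method": "jog_arm", "body": {
  "plan": [
    {"tx": 0,"ty": 0,"tz": 0,"ax": 0,"ay": 0,"az": 0,"claw": 255},
    {"tx": 0,"ty": 0,"tz": 0,"ax": 0,"ay": 0,"az": 0,"claw": 255},
    {"tx": 0,"ty": 0,"tz": 0,"ax": 0,"ay": 0,"az": 0,"claw": 255},
    {"tx": 0,"ty": 0,"tz": 0,"ax": 0,"ay": 0,"az": 0,"claw": 255},
    {"tx": 0,"ty": 0,"tz": 0,"ax": 0,"ay": 0,"az": 0,"claw": 255}
  ]
}}

```text
clock: 14.5
ee_pos: [0.5185, 0.1976, 0.0888]
ee_rot: [[-0.077, 0.996, 0.038], [0.895, 0.086, -0.438], [-0.44, -0.0, -0.898]]
contact_force: [-0.3, -1.3, 3.5]
finger_gap: 0.0097
```

```bash
python3 - <<'E'
from h import *
st()
s=capture("side");cv2.imwrite("pics/s13.png",cv2.resize(s[150:230,270:340],None,fx=7,fy=7,interpolation=cv2.INTER_CUBIC))
E
```

```text
t14.50 p [0.5185 0.1976 0.0888] yawx 94.9 z [ 0.038 -0.438 -0.898] x [-0.077  0.895 -0.44 ] F [-0.3 -1.3  3.5] M [-0.55  0.01 -0.04] gap 0.0097 q [-34.  45.  -7.  99.  32.  56.  33.]
```

View pics/s13.png

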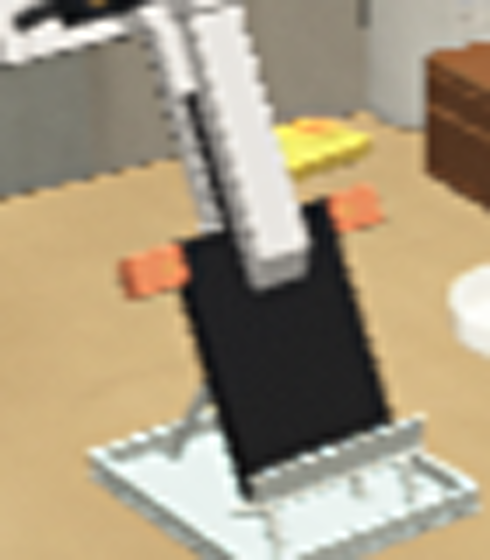

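```bash
python3 - <<'E'
from h import *
for nm,a,b in(("blue",(484,252),(388,214)),("tip",(502,254),(395,280)),("joint",(478,148),(505,130)),("tubemid",(490,200),(445,165))):
    p,g=tri(a,b);print(nm,p.round(3),g.round(3))
st()
E
```

```text
blue [ 0.42  -0.21   0.225] [-0.001  0.001 -0.   ]
tip [ 0.403 -0.271  0.168] [ 0.023 -0.015  0.007]
joint [ 0.667 -0.185  0.288] [-0.004  0.005 -0.003]
tubemid [ 0.535 -0.205  0.27 ] [ 0.013 -0.011  0.006]
t14.55 p [0.5186 0.1976 0.0888] yawx 94.9 z [ 0.038 -0.438 -0.898] x [-0.077  0.895 -0.44 ] F [ 0.9 -1.8  4.7] M [-0.74  0.04  0.01] gap 0.0102 q [-34.  45.  -7.  99.  32.  56.  33.]
```

Call:
{"method": "jog_arm", "body": {
  "plan": [
    {"tx": 0,"ty": 0,"tz": -0.5,"ax": 0,"ay": 0,"az": 0,"claw": 255},
    {"tx": 0,"ty": 0,"tz": -1,"ax": 0,"ay": 0,"az": 0,"claw": 255},
    {"tx": 0,"ty": 0,"tz": -2,"ax": 0,"ay": 0,"az": 0,"claw": 255},
    {"tx": 0,"ty": 0,"tz": -3,"ax": 0,"ay": 0,"az": 0,"claw": 255},
    {"tx": 0,"ty": 0,"tz": -3,"ax": 0,"ay": 0,"az": 0,"claw": 255},
    {"tx": 0,"ty": 0,"tz": -3,"ax": 0,"ay": 0,"az": 0,"claw": 255},
    {"tx": 0,"ty": 0,"tz": 0,"ax": 0,"ay": 0,"az": 0,"claw": 255}
  ]
}}

```text
clock: 15.25
ee_pos: [0.5146, 0.2591, 0.2039]
ee_rot: [[-0.079, 0.996, 0.044], [0.899, 0.09, -0.428], [-0.43, 0.006, -0.903]]
contact_force: [-0.1, 0.3, -0.9]
finger_gap: 0.0099
```

```bash
python3 - <<'E'
from h import *
st()
s=capture("side");cv2.imwrite("pics/s14.png",cv2.resize(s[100:240,250:420],None,fx=4.2,fy=4.2,interpolation=cv2.INTER_CUBIC))
plan([.5905,-.0275,.235],mat(15.6,0))
E
```

```text
t15.25 p [0.5146 0.2591 0.2039] yawx 95.0 z [ 0.044 -0.428 -0.903] x [-0.079  0.899 -0.43 ] F [-0.1  0.3 -0.9] M [0.6  0.04 0.01] gap 0.0099 q [-37.  39.  -9.  90.  27.  71.  37.]
n=12 dist 29.60cm rot [17.9 21.3 78. ]
{"tx":-2.29,"ty":0.43,"tz":0.8,"ax":1.5,"ay":1.77,"az":6.5,"claw":0},
{"tx":-2.25,"ty":0.7,"tz":0.71,"ax":1.5,"ay":1.77,"az":6.5,"claw":0},
{"tx":-2.18,"ty":0.97,"tz":0.62,"ax":1.5,"ay":1.77,"az":6.5,"claw":0},
{"tx":-2.07,"ty":1.23,"tz":0.53,"ax":1.5,"ay":1.77,"az":6.5,"claw":0},
{"tx":-1.93,"ty":1.47,"tz":0.43,"ax":1.5,"ay":1.77,"az":6.5,"claw":0},
{"tx":-1.77,"ty":1.69,"tz":0.33,"ax":1.5,"ay":1.77,"az":6.5,"claw":0},
{"tx":-1.57,"ty":1.89,"tz":0.23,"ax":1.5,"ay":1.77,"az":6.5,"claw":0},
{"tx":-1.35,"ty":2.06,"tz":0.14,"ax":1.5,"ay":1.77,"az":6.5,"claw":0},
{"tx":-1.11,"ty":2.2,"tz":0.04,"ax":1.5,"ay":1.77,"az":6.5,"claw":0},
{"tx":-0.86,"ty":2.31,"tz":-0.05,"ax":1.5,"ay":1.77,"az":6.5,"claw":0},
{"tx":-0.59,"ty":2.39,"tz":-0.13,"ax":1.5,"ay":1.77,"az":6.5,"claw":0},
{"tx":-0.31,"ty":2.44,"tz":-0.21,"ax":1.5,"ay":1.77,"az":6.5,"claw":0}
```

View pics/s14.png

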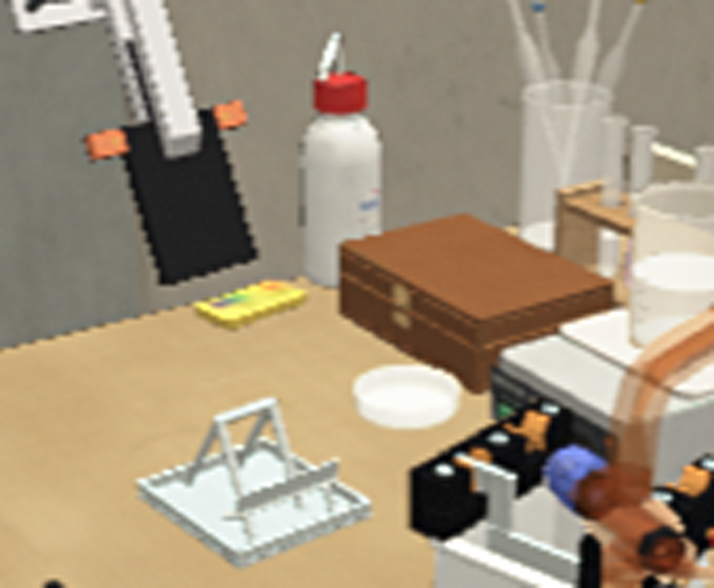

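Call:
{"method": "jog_arm", "body": {
  "plan": [
    {"tx": -2.3,"ty": 0.4,"tz": 0.8,"ax": 1.5,"ay": 1.8,"az": 6.5,"claw": 255},
    {"tx": -2.3,"ty": 0.7,"tz": 0.7,"ax": 1.5,"ay": 1.8,"az": 6.5,"claw": 255},
    {"tx": -2.2,"ty": 1.0,"tz": 0.6,"ax": 1.5,"ay": 1.8,"az": 6.5,"claw": 255},
    {"tx": -2.1,"ty": 1.2,"tz": 0.5,"ax": 1.5,"ay": 1.8,"az": 6.5,"claw": 255},
    {"tx": -1.9,"ty": 1.5,"tz": 0.4,"ax": 1.5,"ay": 1.8,"az": 6.5,"claw": 255},
    {"tx": -1.8,"ty": 1.7,"tz": 0.3,"ax": 1.5,"ay": 1.8,"az": 6.5,"claw": 255},
    {"tx": -1.6,"ty": 1.9,"tz": 0.2,"ax": 1.5,"ay": 1.8,"az": 6.5,"claw": 255},
    {"tx": -1.3,"ty": 2.1,"tz": 0.1,"ax": 1.5,"ay": 1.8,"az": 6.5,"claw": 255},
    {"tx": -1.1,"ty": 2.2,"tz": 0,"ax": 1.5,"ay": 1.8,"az": 6.5,"claw": 255},
    {"tx": -0.9,"ty": 2.3,"tz": 0,"ax": 1.5,"ay": 1.8,"az": 6.5,"claw": 255}
  ]
}}

```text
clock: 16.3
ee_pos: [0.5768, 0.0143, 0.2302]
ee_rot: [[0.88, 0.473, -0.04], [0.47, -0.88, -0.072], [-0.069, 0.044, -0.997]]
contact_force: [0.3, -0.1, -1.9]
finger_gap: 0.0098
```

```bash
python3 - <<'E'
from h import *
st()
plan([.5905,-.0275,.235],mat(15.6,0))
E
```

```text
t16.30 p [0.5768 0.0143 0.2302] yawx 28.1 z [-0.04  -0.072 -0.997] x [ 0.88   0.47  -0.069] F [ 0.3 -0.1 -1.9] M [ 0.04 -0.09 -0.02] gap 0.0098 q [-8. 30.  2. 96.  4. 57. 20.]
n=2 dist 4.43cm rot [ 3.   3.7 12.6]
{"tx":-0.39,"ty":2.18,"tz":-0.12,"ax":1.48,"ay":1.85,"az":6.29,"claw":0},
{"tx":-0.15,"ty":2.2,"tz":-0.18,"ax":1.48,"ay":1.85,"az":6.29,"claw":0}
```

Call:
{"method": "jog_arm", "body": {
  "plan": [
    {"tx": -0.4,"ty": 2.2,"tz": -0.1,"ax": 1.5,"ay": 1.9,"az": 6.3,"claw": 255},
    {"tx": -0.1,"ty": 2.2,"tz": -0.2,"ax": 1.5,"ay": 1.9,"az": 6.3,"claw": 255},
    {"tx": 0,"ty": 0,"tz": 0,"ax": 0,"ay": 0,"az": 0,"claw": 255},
    {"tx": 0,"ty": 0,"tz": 0,"ax": 0,"ay": 0,"az": 0,"claw": 255}
  ]
}}

```text
clock: 16.7
ee_pos: [0.5907, -0.0267, 0.2351]
ee_rot: [[0.962, 0.273, -0.0], [0.273, -0.962, 0.0], [-0.0, -0.0, -1.0]]
contact_force: [-0.3, 0.1, -0.7]
finger_gap: 0.0096
```

```bash
python3 - <<'E'
from h import *
st()
plan([.5905,-.0275,.212],mat(15.6,0))
s=capture("side");cv2.imwrite("pics/side15.png",s);cv2.imwrite("pics/s15.png",cv2.resize(s[110:260,320:460],None,fx=4,fy=4,interpolation=cv2.INTER_CUBIC))
s=capture("top");cv2.imwrite("pics/top15.png",s);cv2.imwrite("pics/t15.png",cv2.resize(s[155:235,365:445],None,fx=7,fy=7,interpolation=cv2.INTER_CUBIC))
E
```

```text
t16.70 p [ 0.5907 -0.0267  0.2351] yawx 15.8 z [-0.  0. -1.] x [ 0.962  0.273 -0.   ] F [-0.3  0.1 -0.7] M [ 0.01  0.04 -0.04] gap 0.0096 q [-2. 30.  3. 95. -2. 55. 18.]
n=1 dist 2.31cm rot [-0.   0.   0.2]
{"tx":-0.04,"ty":0.07,"tz":2.31,"ax":-0.01,"ay":0.0,"az":0.24,"claw":0}
```

View pics/s15.png

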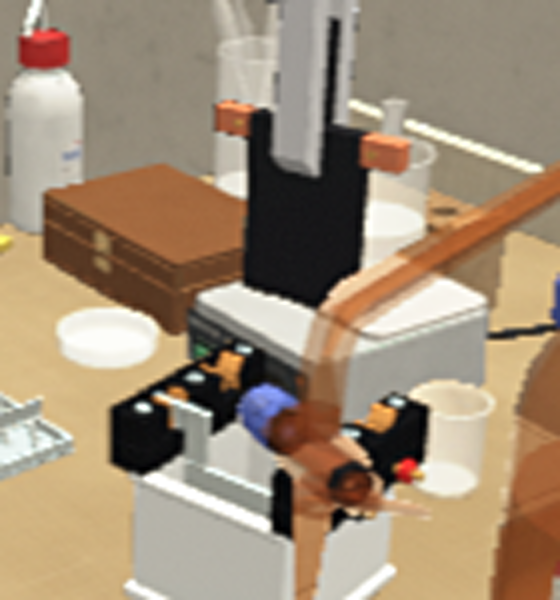

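View pics/t15.png

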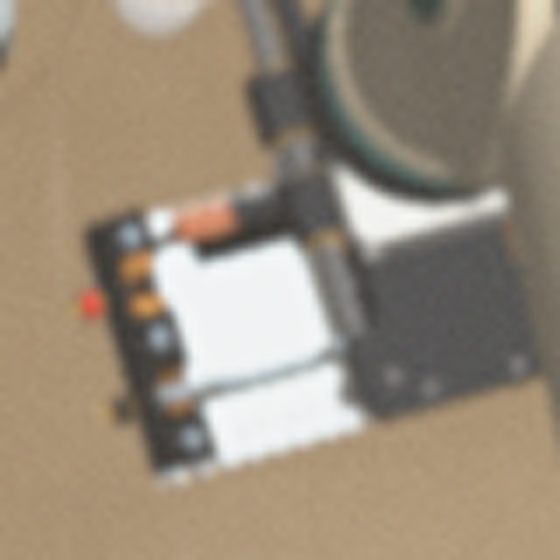

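```bash
python3 - <<'E'
from h import *
s=get_state();p,R=s["ee_pos"],s["ee_rot"];cx=R[:,0];cy=-R[:,1]
f=lambda P,n="side":((proj("side",P)-[320,110]+.5)*4-.5).round(0)
for b in(.05,.031,-.031,-.05):
    for dz in(.011,-.003):
        P=p+b*cy-.005*cx+[0,0,dz];print(b,dz,f(P), "slope/mm", (f(P+.01*cy)-f(P))/10)
print("bottom",f(p+.031*cy-.005*cx+[0,0,-.079]),f(p-.031*cy-.005*cx+[0,0,-.079]))
P=p-.05*cy+.005*cx+[0,0,.011];print("right end back corner top",f(P))
P=p+.05*cy+[0,0,.004];print("left ear top cam",((proj("top",P)-[365,155]+.5)*7-.5).round(0), ((proj("top",p+.05*cy-.005*cx+[0,0,.011])-[365,155]+.5)*7).round(0),((proj("top",p+.05*cy+.005*cx+[0,0,.011])-[365,155]+.5)*7).round(0))
img=cv2.imread("pics/side15.png");cv2.imwrite("pics/s16.png",cv2.resize(img[125:195,365:430],None,fx=9,fy=8.5,interpolation=cv2.INTER_CUBIC))
E
```

```text
0.05 0.011 [210. 101.] slope/mm [-1.7 -0.4]
0.05 -0.003 [209. 129.] slope/mm [-1.7 -0.4]
0.031 0.011 [243. 109.] slope/mm [-1.7 -0.4]
0.031 -0.003 [242. 137.] slope/mm [-1.7 -0.4]
-0.031 0.011 [358. 135.] slope/mm [-2.  -0.4]
-0.031 -0.003 [356. 165.] slope/mm [-2.  -0.5]
-0.05 0.011 [396. 144.] slope/mm [-2.  -0.5]
-0.05 -0.003 [393. 174.] slope/mm [-2.  -0.5]
bottom [235. 285.] [344. 319.]
right end back corner top [407. 138.]
left ear top cam [175. 227.] [183. 237.] [174. 210.]
```

View pics/s16.png

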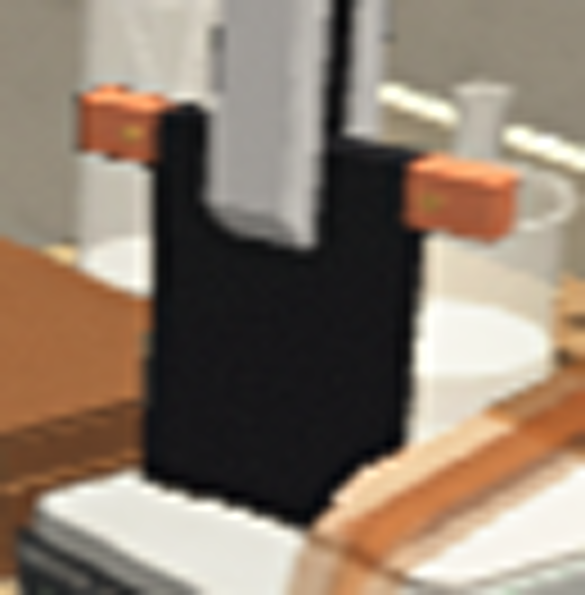

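Call:
{"method": "jog_arm", "body": {
  "plan": [
    {"tx": 0,"ty": 0,"tz": 2,"ax": 0,"ay": 0,"az": 0.2,"claw": 255},
    {"tx": 0,"ty": 0,"tz": 2,"ax": 0,"ay": 0,"az": 0,"claw": 255},
    {"tx": 0,"ty": 0,"tz": 2,"ax": 0,"ay": 0,"az": 0,"claw": 255},
    {"tx": 0,"ty": 0,"tz": 2,"ax": 0,"ay": 0,"az": 0,"claw": 255},
    {"tx": 0,"ty": 0,"tz": 2,"ax": 0,"ay": 0,"az": 0,"claw": 255},
    {"tx": 0,"ty": 0,"tz": 0.5,"ax": 0,"ay": 0,"az": 0,"claw": 255},
    {"tx": 0,"ty": 0,"tz": 0,"ax": 0,"ay": 0,"az": 0,"claw": 255},
    {"tx": 0,"ty": 0,"tz": 0,"ax": 0,"ay": 0,"az": 0,"claw": 255}
  ]
}}

```text
clock: 17.6
ee_pos: [0.5925, -0.0254, 0.132]
ee_rot: [[0.962, 0.272, 0.003], [0.272, -0.962, 0.0], [0.003, 0.001, -1.0]]
contact_force: [0.1, -0.1, -1.3]
finger_gap: 0.0097
```

```bash
python3 - <<'E'
from h import *
st()
s=capture("side");cv2.imwrite("pics/side17.png",s);cv2.imwrite("pics/s17.png",cv2.resize(s[170:260,335:435],None,fx=6,fy=6,interpolation=cv2.INTER_CUBIC))
s=capture("top");cv2.imwrite("pics/top17.png",s);cv2.imwrite("pics/t17.png",cv2.resize(s[165:235,365:440],None,fx=8,fy=8,interpolation=cv2.INTER_CUBIC))
E
```

```text
t17.60 p [ 0.5925 -0.0254  0.132 ] yawx 15.8 z [ 0.003  0.    -1.   ] x [0.962 0.272 0.003] F [ 0.1 -0.1 -1.3] M [-0.09  0.01  0.  ] gap 0.0097 q [ -2.  37.   3. 101.  -2.  41.  18.]
```

View pics/s17.png

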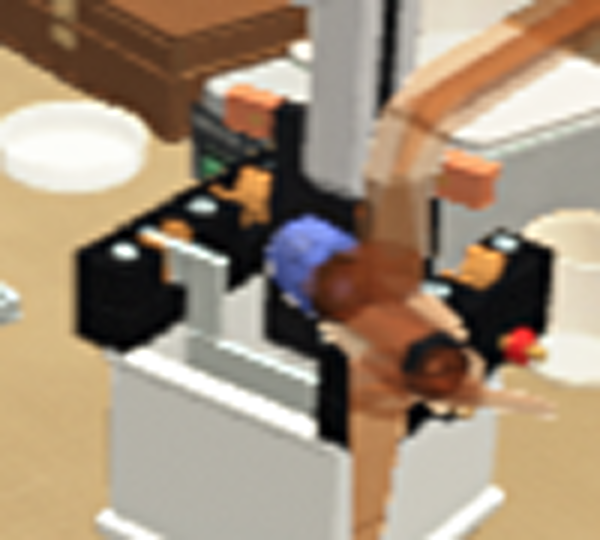

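View pics/t17.png

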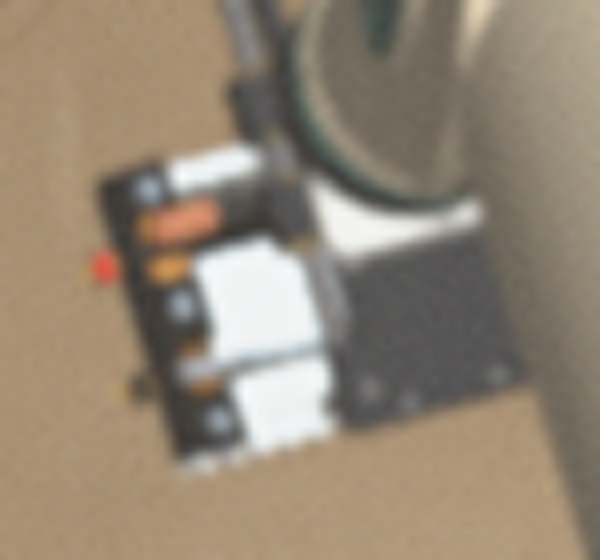

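```bash
python3 - <<'E'
from h import *
s=get_state();p,R=s["ee_pos"],s["ee_rot"];cx=R[:,0];cy=-R[:,1]
ft=lambda P:((proj("top",P)-[365,165]+.5)*8-.5).round(0)
fs=lambda P:((proj("side",P)-[335,170]+.5)*6-.5).round(0)
print("top: ear end corners",ft(p+.05*cy+.005*cx+[0,0,.011]),ft(p+.05*cy-.005*cx+[0,0,.011]),"inner",ft(p+.031*cy+.005*cx+[0,0,.011]),ft(p+.031*cy-.005*cx+[0,0,.011]))
print("side L ear front",[fs(p+b*cy-.005*cx+[0,0,dz]).tolist() for b in(.05,.031) for dz in(.011,-.003)],"R",[fs(p+b*cy-.005*cx+[0,0,dz]).tolist() for b in(-.05,-.031) for dz in(.011,-.003)])
S=np.array([.5905,-.0275,.105]);print("clip mid pred L",ft(S+.043*cy),fs(S+.043*cy),"R",fs(S-.043*cy))
i=cv2.imread("pics/top17.png")[180:205,375:400];h=cv2.cvtColor(i,cv2.COLOR_BGR2HSV)
k=cv2.inRange(h,(0,110,120),(14,255,255));ys,xs=np.nonzero(k);c,l,st_,ce=cv2.connectedComponentsWithStats(k);print([(((ce[j]+[375,180]-[365,165])+.5)*8,st_[j,4]) for j in range(1,c)])
cv2.imwrite("pics/t18.png",cv2.resize(i,None,fx=20,fy=20,interpolation=cv2.INTER_CUBIC))
E
```

```text
top: ear end corners [158. 209.] [167. 237.] inner [212. 194.] [221. 222.]
side L ear front [[223.0, 88.0], [221.0, 126.0], [269.0, 103.0], [267.0, 141.0]] R [[483.0, 173.0], [479.0, 213.0], [430.0, 156.0], [427.0, 195.0]]
clip mid pred L [172. 242.] [242. 194.] R [461. 273.]
[(array([178.10526316, 226.73684211]), np.int32(38)), (array([104., 268.]), np.int32(16)), (array([156., 276.]), np.int32(1))]
```

View pics/t18.png

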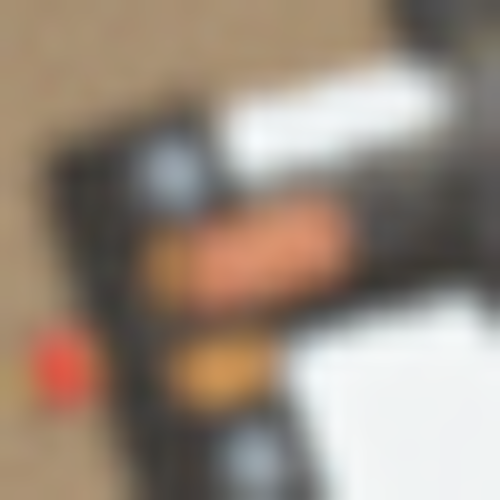

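Call:
{"method": "jog_arm", "body": {
  "plan": [
    {"tx": -0.25,"ty": 0,"tz": 0.5,"ax": 0,"ay": 0,"az": 0,"claw": 255},
    {"tx": 0,"ty": 0,"tz": 0.5,"ax": 0,"ay": 0,"az": 0,"claw": 255},
    {"tx": 0,"ty": 0,"tz": 0.5,"ax": 0,"ay": 0,"az": 0,"claw": 255},
    {"tx": 0,"ty": 0,"tz": 0.3,"ax": 0,"ay": 0,"az": 0,"claw": 255},
    {"tx": 0,"ty": 0,"tz": 0,"ax": 0,"ay": 0,"az": 0,"claw": 255},
    {"tx": 0,"ty": 0,"tz": 0,"ax": 0,"ay": 0,"az": 0,"claw": 255}
  ]
}}

```text
clock: 18.3
ee_pos: [0.5896, -0.0268, 0.1131]
ee_rot: [[0.963, 0.27, 0.002], [0.27, -0.963, 0.0], [0.002, 0.0, -1.0]]
contact_force: [-0.4, -0.7, -1.8]
finger_gap: 0.0095
```

```bash
python3 - <<'E'
from h import *
st()
s=capture("side");cv2.imwrite("pics/side19.png",s);cv2.imwrite("pics/s19.png",cv2.resize(s[170:260,335:435],None,fx=6,fy=6,interpolation=cv2.INTER_CUBIC))
s=capture("top");cv2.imwrite("pics/t19.png",cv2.resize(s[180:205,375:400],None,fx=20,fy=20,interpolation=cv2.INTER_CUBIC))
E
```

```text
t18.30 p [ 0.5896 -0.0268  0.1131] yawx 15.7 z [ 0.002  0.    -1.   ] x [0.963 0.27  0.002] F [-0.4 -0.7 -1.8] M [-0.09  0.06  0.03] gap 0.0095 q [ -2.  38.   2. 102.  -2.  39.  18.]
```

View pics/s19.png

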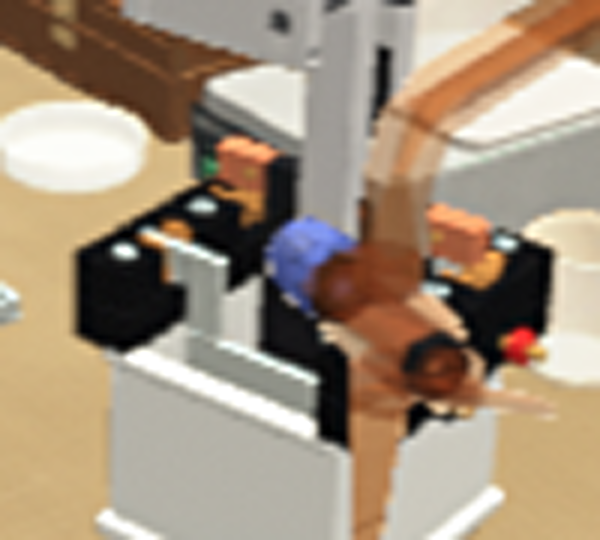

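View pics/t19.png

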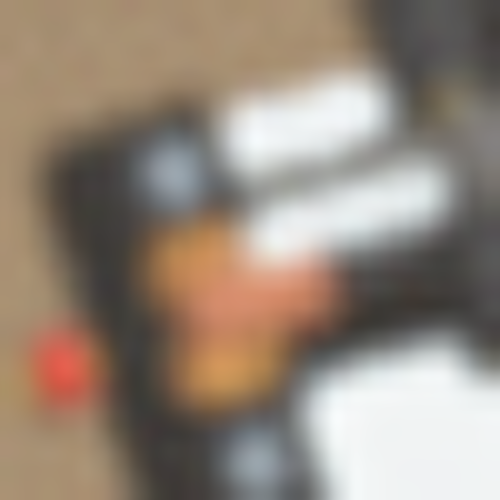

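Call:
{"method": "jog_arm", "body": {
  "plan": [
    {"tx": 0,"ty": -0.1,"tz": 0.2,"ax": 0,"ay": 0,"az": 0,"claw": 255},
    {"tx": 0,"ty": 0,"tz": 0.2,"ax": 0,"ay": 0,"az": 0,"claw": 255},
    {"tx": 0,"ty": 0,"tz": 0.2,"ax": 0,"ay": 0,"az": 0,"claw": 255},
    {"tx": 0,"ty": 0,"tz": 0,"ax": 0,"ay": 0,"az": 0,"claw": 255},
    {"tx": 0,"ty": 0,"tz": 0,"ax": 0,"ay": 0,"az": 0,"claw": 255}
  ]
}}

```text
clock: 18.9
ee_pos: [0.5897, -0.0257, 0.1073]
ee_rot: [[0.963, 0.271, 0.003], [0.271, -0.963, 0.0], [0.003, 0.001, -1.0]]
contact_force: [1.3, 1.1, -1.3]
finger_gap: 0.0097
```

Call:
{"method": "jog_arm", "body": {
  "plan": [
    {"tx": 0,"ty": 0,"tz": 0.2,"ax": 0,"ay": 0,"az": 0,"claw": 255},
    {"tx": 0,"ty": 0,"tz": 0.2,"ax": 0,"ay": 0,"az": 0,"claw": 255},
    {"tx": 0,"ty": 0,"tz": 0,"ax": 0,"ay": 0,"az": 0,"claw": 255},
    {"tx": 0,"ty": 0,"tz": 0,"ax": 0,"ay": 0,"az": 0,"claw": 255}
  ]
}}

```text
clock: 19.3
ee_pos: [0.5899, -0.0258, 0.1034]
ee_rot: [[0.963, 0.27, 0.003], [0.27, -0.963, 0.0], [0.003, 0.001, -1.0]]
contact_force: [2.2, 0.7, 1.8]
finger_gap: 0.0101
```

Call:
{"method": "jog_arm", "body": {
  "plan": [
    {"tx": 0.05,"ty": 0,"tz": 0.2,"ax": 0,"ay": 0,"az": 0,"claw": 255},
    {"tx": 0,"ty": 0,"tz": 0.2,"ax": 0,"ay": 0,"az": 0,"claw": 255},
    {"tx": 0,"ty": 0,"tz": 0,"ax": 0,"ay": 0,"az": 0,"claw": 255},
    {"tx": 0,"ty": 0,"tz": 0,"ax": 0,"ay": 0,"az": 0,"claw": 255}
  ]
}}

```text
clock: 19.7
ee_pos: [0.5898, -0.0259, 0.099]
ee_rot: [[0.963, 0.27, 0.002], [0.27, -0.963, -0.0], [0.002, 0.001, -1.0]]
contact_force: [3.0, -0.2, -0.2]
finger_gap: 0.0097
```

Call:
{"method": "jog_arm", "body": {
  "plan": [
    {"tx": 0,"ty": 0,"tz": 0.2,"ax": 0,"ay": 0,"az": 0,"claw": 255},
    {"tx": 0,"ty": 0,"tz": 0.2,"ax": 0,"ay": 0,"az": 0,"claw": 255},
    {"tx": 0,"ty": 0,"tz": 0,"ax": 0,"ay": 0,"az": 0,"claw": 255},
    {"tx": 0,"ty": 0,"tz": 0,"ax": 0,"ay": 0,"az": 0,"claw": 255}
  ]
}}

```text
clock: 20.1
ee_pos: [0.5897, -0.0257, 0.0949]
ee_rot: [[0.963, 0.27, 0.002], [0.27, -0.963, 0.0], [0.002, 0.0, -1.0]]
contact_force: [2.0, 0.5, -1.1]
finger_gap: 0.0095
```

Call:
{"method": "jog_arm", "body": {
  "plan": [
    {"tx": 0,"ty": 0,"tz": 0.2,"ax": 0,"ay": 0,"az": 0,"claw": 255},
    {"tx": 0,"ty": 0,"tz": 0,"ax": 0,"ay": 0,"az": 0,"claw": 255},
    {"tx": 0,"ty": 0,"tz": 0,"ax": 0,"ay": 0,"az": 0,"claw": 255}
  ]
}}

```text
clock: 20.4
ee_pos: [0.5899, -0.0257, 0.0943]
ee_rot: [[0.963, 0.27, 0.003], [0.27, -0.963, 0.0], [0.003, 0.0, -1.0]]
contact_force: [0.9, -0.6, 8.9]
finger_gap: 0.0098
```

```bash
python3 - <<'E'
from h import *
st()
s=capture("side");cv2.imwrite("pics/side20.png",s);cv2.imwrite("pics/s20.png",cv2.resize(s[170:260,335:435],None,fx=6,fy=6,interpolation=cv2.INTER_CUBIC))
s=capture("top");cv2.imwrite("pics/t20.png",cv2.resize(s[180:205,375:400],None,fx=20,fy=20,interpolation=cv2.INTER_CUBIC))
E
```

```text
t20.40 p [ 0.5899 -0.0257  0.0943] yawx 15.7 z [ 0.003  0.    -1.   ] x [0.963 0.27  0.003] F [ 0.9 -0.6  8.9] M [0.25 0.02 0.04] gap 0.0098 q [ -2.  40.   2. 103.  -3.  37.  18.]
```

View pics/s20.png

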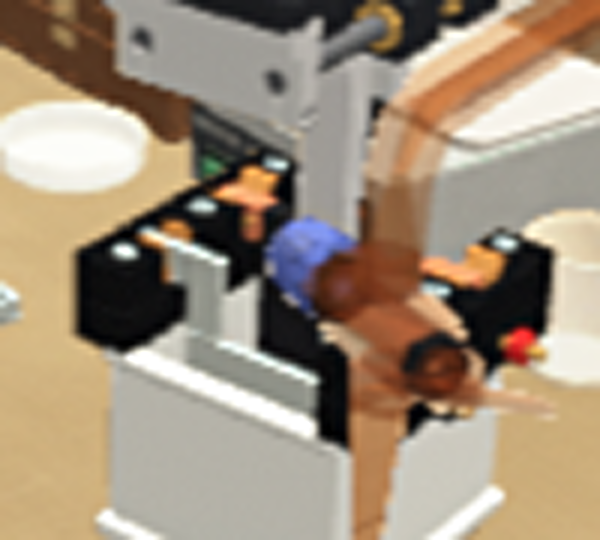

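View pics/t20.png

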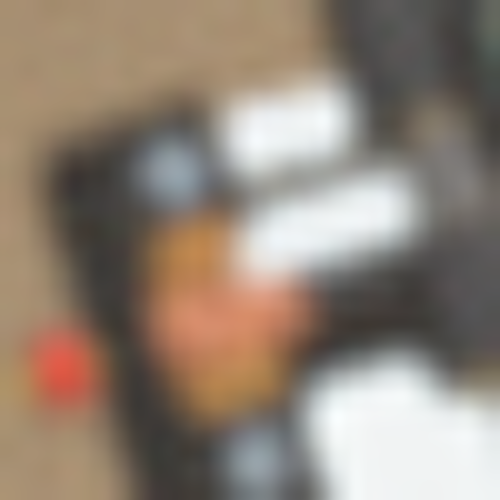

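Call:
{"method": "jog_arm", "body": {
  "plan": [
    {"tx": 0,"ty": 0,"tz": 0.2,"ax": 0,"ay": 0,"az": 0,"claw": 255},
    {"tx": 0,"ty": 0,"tz": 0,"ax": 0,"ay": 0,"az": 0,"claw": 255},
    {"tx": 0,"ty": 0,"tz": 0,"ax": 0,"ay": 0,"az": 0,"claw": 255},
    {"tx": 0,"ty": 0,"tz": 0,"ax": 0,"ay": 0,"az": 0,"claw": 255}
  ]
}}

```text
clock: 20.9
ee_pos: [0.5899, -0.0257, 0.0942]
ee_rot: [[0.963, 0.27, 0.003], [0.27, -0.963, 0.0], [0.003, 0.0, -1.0]]
contact_force: [-4.5, 0.6, 23.3]
finger_gap: 0.01
```

```bash
python3 - <<'E'
from h import *
st()
E
```

```text
t20.90 p [ 0.5899 -0.0257  0.0942] yawx 15.7 z [ 0.003  0.    -1.   ] x [0.963 0.27  0.003] F [-4.5  0.6 23.3] M [0.19 1.06 0.09] gap 0.0100 q [ -2.  40.   2. 103.  -3.  37.  18.]
```

Call:
{"method": "jog_arm", "body": {
  "plan": [
    {"tx": 0,"ty": 0,"tz": -0.3,"ax": 0,"ay": 0,"az": 0,"claw": 255},
    {"tx": 0,"ty": 0,"tz": 0,"ax": 0,"ay": 0,"az": 0,"claw": 200},
    {"tx": 0,"ty": 0,"tz": 0,"ax": 0,"ay": 0,"az": 0,"claw": 190},
    {"tx": 0,"ty": 0,"tz": 0,"ax": 0,"ay": 0,"az": 0,"claw": 190},
    {"tx": 0,"ty": 0,"tz": 0,"ax": 0,"ay": 0,"az": 0,"claw": 190},
    {"tx": 0,"ty": 0,"tz": 0,"ax": 0,"ay": 0,"az": 0,"claw": 190}
  ]
}}

```text
clock: 21.5
ee_pos: [0.5894, -0.0258, 0.0939]
ee_rot: [[0.963, 0.27, 0.001], [0.27, -0.963, 0.0], [0.001, 0.0, -1.0]]
contact_force: [0.3, -0.2, 0.2]
finger_gap: 0.0243
```

```bash
python3 - <<'E'
from h import *
st()
s=capture("side");cv2.imwrite("pics/s21.png",cv2.resize(s[170:260,335:435],None,fx=6,fy=6,interpolation=cv2.INTER_CUBIC))
E
```

```text
t21.50 p [ 0.5894 -0.0258  0.0939] yawx 15.7 z [ 0.001  0.    -1.   ] x [0.963 0.27  0.001] F [ 0.3 -0.2  0.2] M [-0.08  0.06  0.01] gap 0.0243 q [ -2.  40.   2. 103.  -2.  37.  18.]
```

View pics/s21.png

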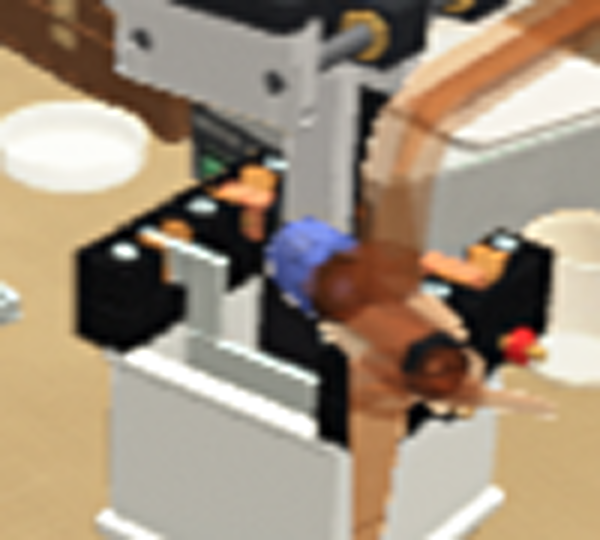

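Fingers are clear at a 24 mm opening with no force. Raise straight up and check.

Call:
{"method": "jog_arm", "body": {
  "plan": [
    {"tx": 0,"ty": 0,"tz": -0.5,"ax": 0,"ay": 0,"az": 0,"claw": 190},
    {"tx": 0,"ty": 0,"tz": -1,"ax": 0,"ay": 0,"az": 0,"claw": 190},
    {"tx": 0,"ty": 0,"tz": -2,"ax": 0,"ay": 0,"az": 0,"claw": 190},
    {"tx": 0,"ty": 0,"tz": -3,"ax": 0,"ay": 0,"az": 0,"claw": 190},
    {"tx": 0,"ty": 0,"tz": -4,"ax": 0,"ay": 0,"az": 0,"claw": 190},
    {"tx": 0,"ty": 0,"tz": -4,"ax": 0,"ay": 0,"az": 0,"claw": 190},
    {"tx": 0,"ty": 0,"tz": -4,"ax": 0,"ay": 0,"az": 0,"claw": 190}
  ]
}}

```text
clock: 22.25
ee_pos: [0.5892, -0.0258, 0.282]
ee_rot: [[0.963, 0.27, 0.003], [0.27, -0.963, 0.0], [0.003, 0.001, -1.0]]
contact_force: [1.3, 0.5, -0.5]
finger_gap: 0.0238
```

Call:
{"method": "jog_arm", "body": {
  "plan": [
    {"tx": 0,"ty": -5,"tz": 0,"ax": 0,"ay": 0,"az": 0,"claw": 190},
    {"tx": 0,"ty": -5,"tz": 0,"ax": 0,"ay": 0,"az": 0,"claw": 190},
    {"tx": 0,"ty": -5,"tz": 0,"ax": 0,"ay": 0,"az": 0,"claw": 190},
    {"tx": 0,"ty": -5,"tz": 0,"ax": 0,"ay": 0,"az": 0,"claw": 190},
    {"tx": 0,"ty": 0,"tz": 0,"ax": 0,"ay": 0,"az": 0,"claw": 190},
    {"tx": 0,"ty": 0,"tz": 0,"ax": 0,"ay": 0,"az": 0,"claw": 190}
  ]
}}

```text
clock: 22.85
ee_pos: [0.5349, 0.1681, 0.28]
ee_rot: [[0.962, 0.274, 0.003], [0.274, -0.962, 0.0], [0.003, 0.001, -1.0]]
contact_force: [-0.7, -0.1, 0.3]
finger_gap: 0.0241
```

```bash
python3 - <<'E'
from h import *
st()
s=capture("side");cv2.imwrite("pics/side22.png",s);cv2.imwrite("pics/s22.png",cv2.resize(s[170:260,335:435],None,fx=6,fy=6,interpolation=cv2.INTER_CUBIC))
s=capture("top");cv2.imwrite("pics/top22.png",s);cv2.imwrite("pics/t22.png",cv2.resize(s[165:235,365:440],None,fx=8,fy=8,interpolation=cv2.INTER_CUBIC))
E
```

```text
t22.85 p [0.5349 0.1681 0.28  ] yawx 15.9 z [ 0.003  0.    -1.   ] x [0.962 0.274 0.003] F [-0.7 -0.1  0.3] M [-0.1   0.04 -0.03] gap 0.0241 q [-21.  25.   2.  97.  -1.  58.  -4.]
```

View pics/s22.png

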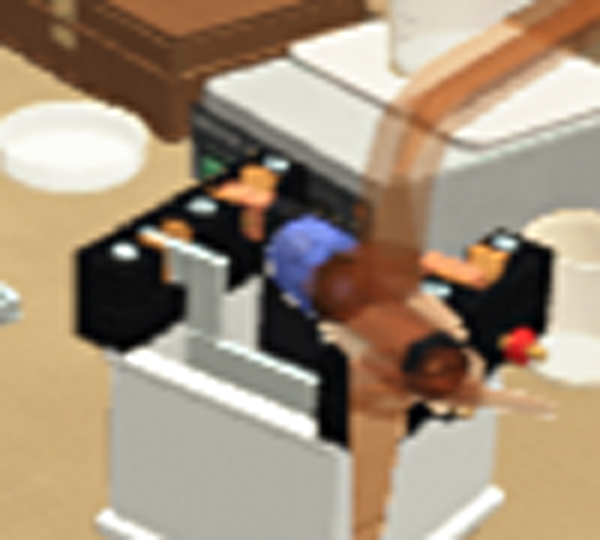

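View pics/t22.png

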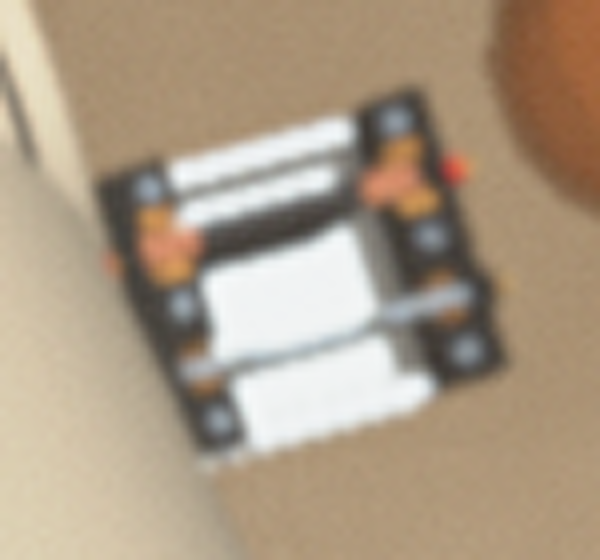

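View pics/top22.png

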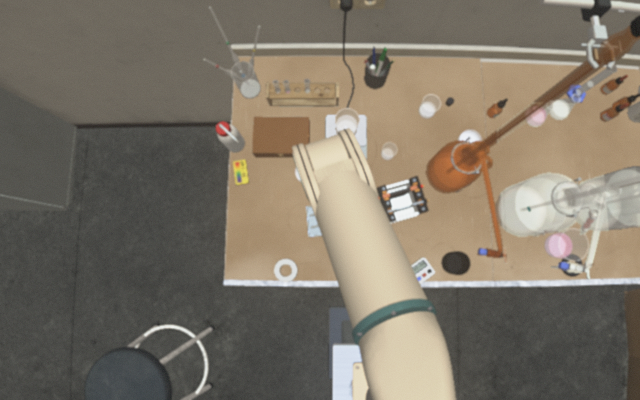

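```bash
python3 - <<'E'
from h import *
for a,b in(((170,243),(243,192)),((390,185),(450,268))):
    p,g=tri(cr(*a,8,365,165),cr(*b,6,335,170));print("ear top",p.round(4),g.round(4))
W=np.array([onz("top",*cr(*a,8,365,165),.106) for a in((170,243),(393,185))]);m=W.mean(0);d=W[0]-W[1];print("mid",m,"yaw",np.degrees(np.arctan2(-d[0],d[1])),"vs top-only slot (.5895,-.0266) yaw 15.6")
E
```

```text
ear top [0.5788 0.0143 0.1056] [-0.001   0.0007 -0.0003]
ear top [ 0.6004 -0.0638  0.1047] [-0.0021  0.0015 -0.0007]
mid [ 0.58865423 -0.02448711  0.106     ] yaw 14.95564736481348 vs top-only slot (.5895,-.0266) yaw 15.6
```

```bash
python3 -c "
from station import *
print(job_done())"
```

```text
the job is handed in; nothing more can be done
None
```

The electrode plate is in the empty slot pair, upright with its ears on top. The gripper has let go and stands well clear. I handed the job in at about 23 s of the 61 s allowed; no verdict came back.

I picked the plate up flat by its side edges with the tool tilted and stood it on the drip rest. I then took it again by its top edge, turned it upright and pressed both ears down between the clips. After that I opened the jaws and moved the arm away.

What the last checks showed:
- **Seating:** it stopped hard at 23 N with no further movement. The tool height was then 94.2 mm, against 95 mm expected when seated. With the gripper away, the ear tops measured 105.6 and 104.7 mm high, against a nominal 106 mm.
- **Position and angle:** the plate's middle is about 2.3 mm from the slot middle, mostly along the slots, against a 5 mm limit. It is parallel to the slots within about 1°.
- **Bystanders:** I moved nothing else knowingly. In the last top view the arm hid the dish and the marker, so I confirmed those two only from earlier pictures.

**Disagreement:** the two cameras differed by 2 to 6 mm on some points, more than the stated 2 mm calibration. I relied on same-camera comparisons and on feeling for contact instead. The position figure above therefore carries an error of about 1 to 2 mm.

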